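# Empty the glue press and hang the mended boards

### The job

The mended serving boards in the screw press are dry: wind the press fully open with its handwheel, take the boards out and hang each by the eye in its handle on a peg of its own on the steel rack, so that it hangs freely and comes to rest. When all of them hang, wind the press fully down again, and do not knock the other wares about.

Things in the scene. Friction and masses are not known exactly. Their poses are not given: they have to be found in the camera images.
- press: Green screw press, fixed. Origin: mid-footprint, on the table; x points from its open front to its back. Bed 20 mm high, x = -70 to +60 mm, 310 mm wide, with a stop bar 10 mm high along its back. Columns at y = +-143 mm; cross-beam x = -25 to +25 mm, top at z = 132 mm. Boards lie on the bed side by side, along x, blades under the platen, eyes sticking out at the front.
- platen (a point): Middle of the underside of the press's steel platen (90 mm deep in press x, 250 mm wide, 14 mm thick), which hangs on the screw: 12 mm over the bed when fully down, 34 mm when fully up.
- wheel (a joint): Angle of the handwheel, rad, 0 = fully down, 5.76 = fully up (end stops). It grows anticlockwise seen from above. Each rad raises the screw, the wheel and the platen by 3.82 mm (24 mm a turn). Turns stiffly with about 0.1 N m and stays where it is left.
- stem (a joint): Rise of screw and platen, m: 0 fully down, 0.022 fully up.
- wheel_grip (a point): Centre of the handwheel, on the vertical screw axis, mid-thickness: a solid dark steel disc, 60 mm across and 16 mm thick, above the cross-beam (46 mm over the beam's top at its lowest, measured to the disc centre). Rises with the screw. Its axes turn with the wheel.
- board_a: Wooden board, 211 mm long, 10 mm thick, both faces alike. Origin on the underside; x runs along it from eye to blade, z is the normal of the faces. Eye: a ring, outside 42 mm, hole 24 mm, centred at x = -100 mm. Handle 24 mm wide, x = -80 to -10 mm. Blade to x = +90 mm: a rectangle 56 mm wide. May be absent.
- board_b: Wooden board, 211 mm long, 10 mm thick, both faces alike. Origin on the underside; x runs along it from eye to blade, z is the normal of the faces. Eye: a ring, outside 42 mm, hole 24 mm, centred at x = -100 mm. Handle 24 mm wide, x = -80 to -10 mm. Blade to x = +90 mm: 46 mm wide ending in a disc 62 mm across. May be absent.
- board_c: Wooden board, 211 mm long, 10 mm thick, both faces alike. Origin on the underside; x runs along it from eye to blade, z is the normal of the faces. Eye: a ring, outside 42 mm, hole 24 mm, centred at x = -100 mm. Handle 24 mm wide, x = -80 to -10 mm. Blade to x = +90 mm: 40 mm wide, then a rectangle 58 mm wide from x = 30 mm. May be absent.
- board_a_eye (a point): Centre of the eye's hole of board_a, mid-thickness.
- board_b_eye (a point): Centre of the eye's hole of board_b, mid-thickness.
- board_c_eye (a point): Centre of the eye's hole of board_c, mid-thickness.
- rack: Steel rack, fixed. Origin on the table under the middle of its level bar (along y, 14 x 18 mm, 300 mm long, mid-height 215 mm; posts at y = +-150 mm). Three round bent pegs, 9 mm thick, 85 mm apart, stick out of the bar's front (-x): level for 25 mm, then rising at 45 degrees (towards -x and +z) for 45 mm to a round tip. A board let go there swings down to hang blade down.
- peg0 (a point): The bend of the peg at y = -85 mm, on its centre line (32 mm before the rack's origin plane), where a board's eye comes to hang; axes as the rack's. The tip is 45 mm further, forward and up at 45 degrees.
- peg1 (a point): The bend of the peg at y = 0 mm, on its centre line (32 mm before the rack's origin plane), where a board's eye comes to hang; axes as the rack's. The tip is 45 mm further, forward and up at 45 degrees.
- peg2 (a point): The bend of the peg at y = 85 mm, on its centre line (32 mm before the rack's origin plane), where a board's eye comes to hang; axes as the rack's. The tip is 45 mm further, forward and up at 45 degrees.
- mug: White ceramic mug, 76 mm across, 85 mm high; bystander, origin under its middle.
- glue: Yellow plastic bottle, 48 mm across, 130 mm high; bystander, origin under its middle.
- bowl: Blue bowl, 120 mm across, 55 mm high; bystander, origin under its middle.
- candlestick: Bright metal candlestick, 80 mm foot, 120 mm high; bystander, origin under its middle.
Things that resemble listed ones, but are neither listed nor needed, are in the scene too. What is shaped like the board_b but blue is not meant.

How it is judged:
By the outcome, as a careful person would: the job done as asked, in the order asked, and still so for the second after the job is handed in, with the robot touching nothing.
Of board_a, board_b, board_c only 2 to 3 are there at a start; the rules pass over those that are not, and their reading is None.
At some moment in a run one of board_a, board_b, board_c may be knocked a few centimetres aside while the robot is not near it.
Once in a run the grip may slacken for a moment while it holds something.
It also fails if it takes over 210 s, if anything falls off the work surface, if the arm or the gripper's body presses on something with over 40 N, if the wrist force passes 120 N, or if a joint passes its speed limit or range.

### The arm

A 6-joint arm with a two-finger parallel gripper is mounted at the origin on the work surface. World frame = base frame: x ahead of the robot, y to its left, z up, the work surface at z = 0. Lengths are in mm, angles in rad, forces in N, time in s.
With the tool pointing down it reaches from about 350 to 850 mm from the base axis. Payload 8.1 kg.
Tool frame: the origin (TCP) lies midway between the tips of the shut fingers; the grasp point (between the pads) lies 19 mm behind it; z points along the fingers, y is the direction in which the jaws open and shut (so a half turn about z gives the same grasp; the last joint's range is limited). The gripper opens to 85 mm and grips with 20 to 120 N. Pads are 22 mm wide; open, the fingers measure 114 mm over their backs; the gripper's body (76 mm by 85 mm) begins 54 mm behind the grasp point. The pads swing forward as they close: fully open they stand 13 mm farther back than shut.
Start: joints at [1.128, 0.13, 1.488, -0, 1.523, -0.085], TCP at [210.108, 562.014, 231.292] pointing down, gripper open.
Joint ranges: [-2.96, 2.96], [-0.89, 2.26], [0.02, 2.5], [-1.34, 4.48], [0, 2.73], [-2.66, 2.66]. Speed limits (rad/s): [2.39, 2.39, 2.79, 3.14, 3.14, 3.14].

### API

Orientations are given as a 3x3 rotation matrix whose columns are the frame's x, y, z axes.
In Python, from workcell import env, eyes, spotter gives the robot as it stands.
- The arm moves only by the shell command python3 -m inch 'ROWS' [OPENING]. ROWS is JSON, a list that holds one entry, the list of rows, each a list of 6 numbers: the shift along the world's x, y, z in mm, then the turn, a rotation vector about the world's x, y, z in rad. A call has 1 to 10 rows; each row is the pose to reach, as a shift and turn from the pose commanded when the call began; what a row does not reach only later rows make up. A row lasts 1/8 s, in which the tool goes at most 62.5 mm and 10.7 degrees, less where a joint would pass 70% of its speed; a pose out of reach is approached as far as the arm can. A call with a gripper value outside its range is refused whole. OPENING is the finger opening in mm, from 0 to 85.4, set as the call begins (- or left out, the last holds). The fingers move at their own pace and stop on an object; the grip force is fixed at half the most. Time passes only in rows, so rows that repeat a pose let the fingers close. It gives the time, the measured TCP pose, the force and the opening at its end, in the units of the state.
- env.observe(): the state, without advancing time (a new reading comes with each control period).
- eyes.read_camera(name): name is "scene" or "top" or "wrist"; returns a dict with "pixels" (480x640x3 uint8, red, green, blue), "intrinsics" (3x3 intrinsics, pixels), "world_from_camera" (4x4, takes a point from camera to world coordinates); the wrist camera has in their place "hand_eye" (4x4, takes a point from camera to tool coordinates, whose origin is the TCP and whose axes are the flange's). Camera axes: x right, y down, z forward; pixel columns grow to the right and rows downward; lengths in mm; the calibration is good to about 2 mm. A picture is of the moment at which its call begins: read the wrist's pose just before it. There is no depth.
- env.close_job(): hands the job in, once; it reports no verdict.
Trained networks look in a picture, given as the dict that the camera call returned (one of the last four; its "shot" number tells which), for a name from the list of things; names that differ only in an ending like _2 or _b are one class to them, and where a whole thing is asked for, a point or a joint stands for the part that bears it (a point fixed in the world has none). Each returns a list of dicts, best first, with "confidence" (0 to 1); they miss things now and then, are a little off and sometimes report something else, mostly with a low value. They report only what shows in the picture. A call takes as long as a camera call. They do not tell look-alikes from the thing itself.
- spotter.regions_of(picture, query): "mask" (480x640 bool, what is visible of it) and "centre" ([column, row] in pixels, amid what is visible of it).
- spotter.landmark_of(picture, query): "centre" ([column, row] in pixels: a listed point, or the origin of a listed thing).
The state is a dict: "time_s": time; "qpos": joint angles; "qvel": joint speeds; "joint_torque": joint torques, N m; "tcp_pos": TCP position; "orientation": TCP orientation; "contact_force": force on the tool from outside, world axes, zero at the start; "torque": the same for the moment, N m; "width": finger opening in mm.
Only numpy, scipy, OpenCV 4.12 (cv2) and the standard library are available. Lean on these libraries where they do the work, as an engineer would, in place of code of your own. Each camera call takes 0.05 s, during which the arm holds its last target.

## Working session

There is one attempt and no reset: what is moved stays moved. The work goes in short steps, Python scripts to look and compute and a shell command to move; the robot and the scene stay as the last step left them, time stands still between calls to the robot, and variables do not carry over. Pictures are saved under pics/ and viewed, and the job is handed in when it is done.

```bash
ls; mkdir -p pics; python3 - <<'E'
from workcell import env, eyes, spotter
import cv2
s=env.observe(); print(s)
for n in ["scene","top","wrist"]:
    p=eyes.read_camera(n); cv2.imwrite(f"pics/{n}0.png",p["pixels"][:,:,::-1]); print(n,p["intrinsics"].tolist(),p.get("world_from_camera",p.get("hand_eye")).__repr__())
E
```

```text
pics
{'time_s': 0.0, 'qpos': array([ 1.12758875e+00,  1.31130165e-01,  1.48925714e+00,  2.60820983e-05,
        1.52300759e+00, -8.53965229e-02]), 'qvel': array([-0.0002272 ,  0.00030948, -0.00059338, -0.00127516,  0.00088076,
        0.00057793]), 'joint_torque': array([ 1.18922082e-03, -5.69388127e+01, -5.00558996e+01,  2.88873241e-05,
        1.40755170e-02, -2.66030696e-05]), 'tcp_pos': array([209.87127371, 561.52307421, 230.27510903]), 'orientation': array([[-9.36665174e-01,  3.50225238e-01, -7.96405739e-04],
       [ 3.50226097e-01,  9.36663796e-01, -1.61693499e-03],
       [ 1.79672982e-04, -1.79344876e-03, -9.99998376e-01]]), 'contact_force': array([-0.17554198, -0.51900205, -0.39282377]), 'torque': array([0.01862545, 0.03639572, 0.00511188]), 'width': 85.31869897691854}
scene [[564.4724091468386, 0.0, 318.24748355310606], [0.0, 564.4724091468386, 238.43907280484055], [0.0, 0.0, 1.0]] array([[ 4.35674428e-02,  7.03971250e-01, -7.08890935e-01,
         1.67783750e+03],
       [ 9.99012283e-01, -2.44927745e-02,  3.70750988e-02,
         5.65098986e+01],
       [ 8.73709780e-03,
[... 356 characters left out ...]
99768249e-01, -1.94726870e-02, -9.17945664e-03,
         9.61394233e+01],
       [ 1.24730280e-02, -1.76420822e-01, -9.84235804e-01,
         1.55679127e+03],
       [ 0.00000000e+00,  0.00000000e+00,  0.00000000e+00,
         1.00000000e+00]])
wrist [[424.9536871512599, 0.0, 323.6836119285393], [0.0, 424.9536871512599, 241.15149236322208], [0.0, 0.0, 1.0]] array([[ 2.48302214e-04, -9.50467511e-01, -3.10823822e-01,
         7.96415548e+01],
       [ 9.99999876e-01,  1.01482489e-04,  4.88528754e-04,
        -1.15585549e-01],
       [-4.32787534e-04, -3.10823905e-01,  9.50467418e-01,
        -1.41829116e+02],
       [ 0.00000000e+00,  0.00000000e+00,  0.00000000e+00,
         1.00000000e+00]])
```

View pics/scene0.png

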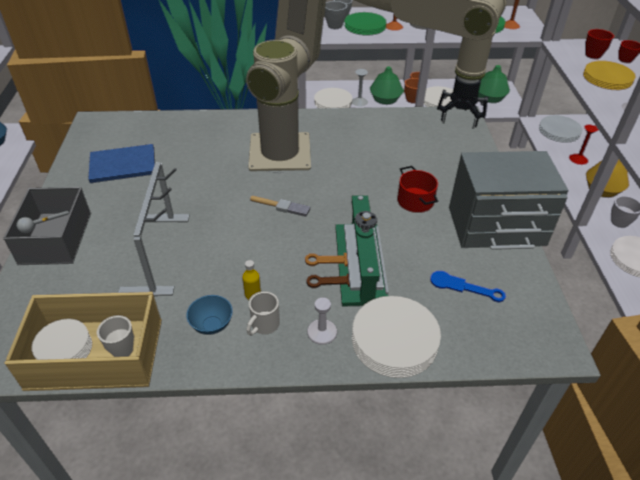

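View pics/top0.png

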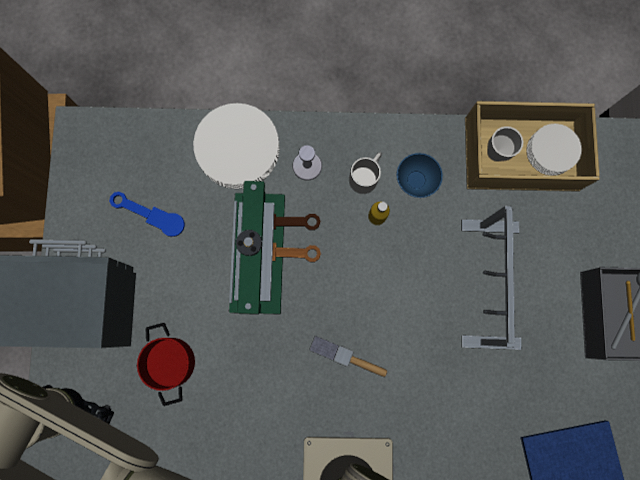

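View pics/wrist0.png

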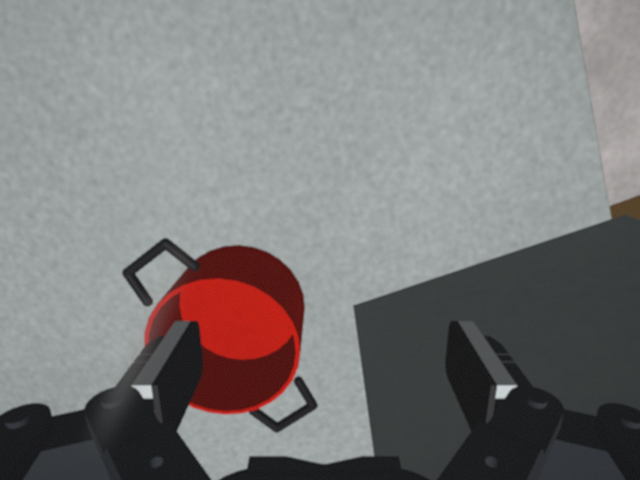

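The scene view shows the press at (362,260), with an orange board eye at (312,259) and a brown one at (313,281). The rack is at (155,230). In the top view the eyes are at (312,254) and (312,221), and the pegs at about (492,235), (492,272) and (492,308). The blue board at (150,213) is a look-alike. Next I measure these.

```bash
cat > h.py <<'E'
from workcell import env, eyes, spotter
import numpy as np, cv2
def ray(p,uv):
    K=np.array(p["intrinsics"]);T=np.array(p["world_from_camera"])
    d=T[:3,:3]@np.linalg.inv(K)@np.array([uv[0],uv[1],1.]); return T[:3,3],d
def onz(p,uv,z):
    o,d=ray(p,uv); return o+d*(z-o[2])/d[2]
def tri(a,ua,b,ub):
    o1,d1=ray(a,ua);o2,d2=ray(b,ub);d1=d1/np.linalg.norm(d1);d2=d2/np.linalg.norm(d2)
    t=np.linalg.lstsq(np.array([d1,-d2]).T,o2-o1,rcond=None)[0]
    x=o1+t[0]*d1;y=o2+t[1]*d2; return (x+y)/2,np.linalg.norm(x-y)
def proj(p,X):
    K=np.array(p["intrinsics"]);T=np.linalg.inv(np.array(p["world_from_camera"]))
    c=T[:3,:3]@np.array(X,float)+T[:3,3]; u=K@c; return u[:2]/u[2]
def wcam():
    s=env.observe(); p=eyes.read_camera("wrist"); W=np.eye(4);W[:3,:3]=s["orientation"];W[:3,3]=s["tcp_pos"]
    p["world_from_camera"]=W@np.array(p["hand_eye"]); return p
def save(p,name,box=None,f=1):
    im=p["pixels"][:,:,::-1]
    if box: im=im[box[1]:box[3],box[0]:box[2]]
    if f!=1: im=cv2.resize(im,None,fx=f,fy=f,interpolation=cv2.INTER_CUBIC)
    cv2.imwrite("pics/"+name+".png",im)
E
python3 - <<'E'
from h import *
np.set_printoptions(precision=1,suppress=True)
t=eyes.read_camera("top");s=eyes.read_camera("scene")
for q in ["press","platen","wheel_grip","board_a","board_b","board_c","board_a_eye","board_b_eye","board_c_eye","rack","peg0","peg1","peg2","mug","glue","bowl","candlestick"]:
    a=spotter.landmark_of(t,q);b=spotter.landmark_of(s,q)
    print(q,[(np.round(x["centre"],1).tolist(),round(x["confidence"],2)) for x in a[:3]],[(np.round(x["centre"],1).tolist(),round(x["confidence"],2)) for x in b[:3]])
    if a and b: print("   ",*tri(t,a[0]["centre"],s,b[0]["centre"]))
save(t,"topc",(200,150,360,330),5 if 0 else 4); save(s,"scc",(280,180,420,320),4)
save(t,"topr",(440,190,540,370),3);save(s,"scr",(100,140,220,310),4*0.8)
E
```

```text
press [([258.0, 253.3], 0.61)] [([360.9, 264.0], 0.81)]
    [561.8 239.7   0.2] 2.8829308121998363
platen [([251.9, 252.3], 0.81)] [([360.4, 255.3], 0.93)]
    [559.  244.2  34.8] 12.78166973599232
wheel_grip [([249.0, 242.6], 0.56)] [([368.2, 221.0], 0.72)]
    [563.4 247.1 173.8] 5.986534384061005
board_a [([273.1, 253.5], 0.81), ([272.8, 222.3], 0.74), ([154.1, 215.5], 0.67)] [([462.0, 285.2], 0.85), ([345.7, 257.7], 0.82), ([351.3, 282.0], 0.78)]
    [615.3 357.4  -2. ] 331.9392206296697
board_b [([273.1, 253.5], 0.81), ([272.8, 222.3], 0.74), ([154.1, 215.5], 0.67)] [([462.0, 285.2], 0.85), ([345.7, 257.7], 0.82), ([351.3, 282.0], 0.78)]
    [615.3 357.4  -2. ] 331.9392206296697
board_c [([273.1, 253.5], 0.81), ([272.8, 222.3], 0.74), ([154.1, 215.5], 0.67)] [([462.0, 285.2], 0.85), ([345.7, 257.7], 0.82), ([351.3, 282.0], 0.78)]
    [615.3 357.4  -2. ] 331.9392206296697
board_a_eye [([312.5, 222.9], 0.21)] []
board_b_eye [([311.3, 253.7], 0.59), ([272.9, 223.8], 0.54)] [([155.5, 218.7], 0.73), ([498.1, 295.3], 0.71), ([310.9, 260.4], 0.57)]
    [586.9 -95.2 267.8] 406.294171457
[... 426 characters left out ...]
, 220.4], 0.75), ([159.9, 198.5], 0.7)]
    [ 408.6 -314.2  208. ] 7.722001083044192
peg2 [([494.5, 314.0], 0.93), ([495.8, 274.3], 0.89), ([494.0, 237.8], 0.86)] [([163.4, 179.3], 0.93), ([157.1, 220.4], 0.75), ([159.9, 198.5], 0.7)]
    [ 408.6 -314.2  208. ] 7.722001083044192
mug [([364.6, 176.8], 0.91)] [([265.8, 326.9], 0.79)]
    [773.9 -35.6  -5.3] 5.5634982780546
glue [([375.8, 215.5], 0.83)] [([248.1, 291.4], 0.78)]
    [665.7 -74.8  12.9] 16.454990073124343
bowl [([415.3, 178.8], 0.69)] [([212.1, 327.6], 0.88)]
    [ 771.2 -174.5   -5.1] 0.8276572172738283
candlestick [([307.1, 166.4], 0.6), ([495.0, 274.8], 0.39)] [([320.7, 335.6], 0.88)]
    [801.7 113.9 -13.5] 3.8630371609759213
```

View pics/topc.png

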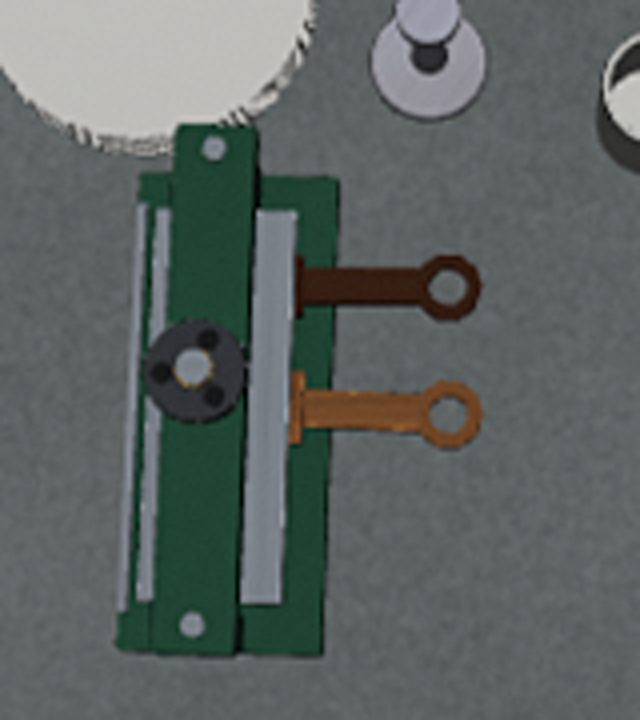

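View pics/scc.png

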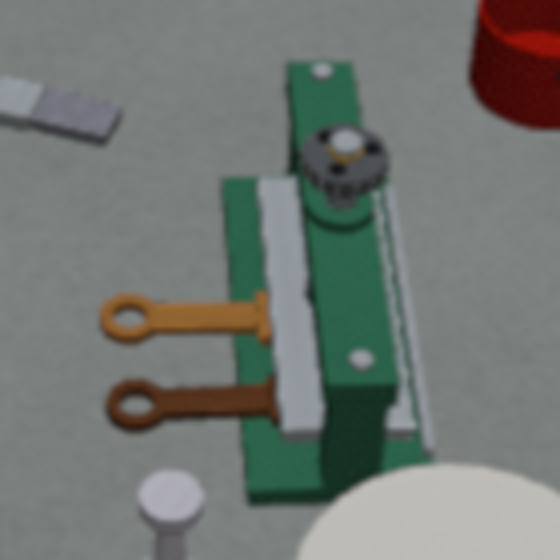

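View pics/topr.png

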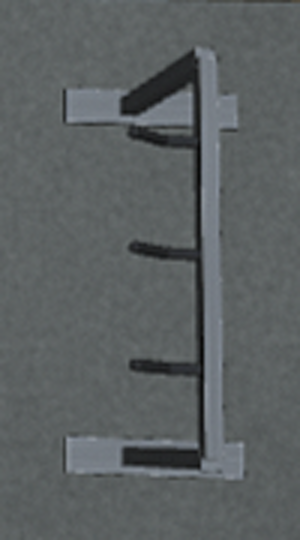

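View pics/scr.png

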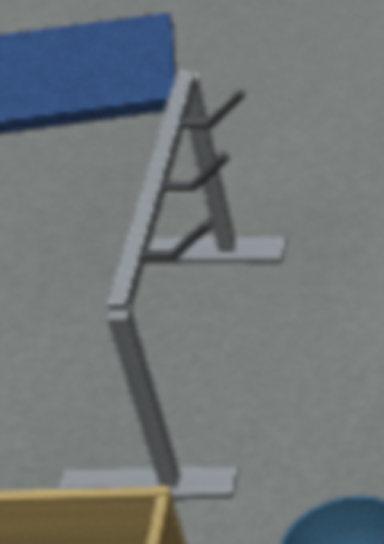

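Two boards are in the press: brown with its eye at top (312,221), and orange with its eye at (312,254). No third board shows. Both are wooden and lie under the platen, so they are the ones meant, and the blue one at (150,213) is not. Next I compute the geometry.

```bash
python3 - <<'E'
from h import *
np.set_printoptions(precision=1,suppress=True)
t=eyes.read_camera("top");s=eyes.read_camera("scene")
T=lambda x,y:(200+x/4,150+y/4); S=lambda x,y:(280+x/4,180+y/4)
b1=onz(t,T(214,148),133);b2=onz(t,T(193,624),133)
print("bolts top",b1,b2,"mid",(b1+b2)/2, "len",np.linalg.norm(b1-b2), "yaw of press x", np.degrees(np.arctan2(*( (b2-b1)[[1,0]])))-(-90)+0)
c1=onz(s,S(362,358),133);c2=onz(s,S(322,70),133); print("scene bolts",c1,c2)
print("wheel z?",tri(t,T(194,370),s,S(346,158)), onz(t,T(194,370),186), onz(s,S(344,160),186))
for n,a,b in [("brown",(449,287),(134,403)),("orange",(450,415),(128,317))]:
    print(n,onz(t,T(*a),25),onz(s,S(*b),25),tri(t,T(*a),s,S(*b)))
R=lambda x,y:(440+x/3,190+y/3);Q=lambda x,y:(100+x/3.2,140+y/3.2)
# rack tips
for a,b in [((132,365),(241,94)),((132,247),(225,157)),((132,131),(209,224))]: print("tip",tri(t,R(*a),s,Q(*b)))
for a,b in [((166,365),(208,126)),((165,252),(193,186)),((165,140),(175,256))]: print("bend",tri(t,R(*a),s,Q(*b)),onz(t,R(*a),215),onz(s,Q(*b),215))
# bar ends top z=224
print(onz(t,R(205,50),224),onz(t,R(212,470),224),onz(s,Q(189,75),224),onz(s,Q(119,308),224))
E
```

```text
bolts top [705.7 242.7 133. ] [419.5 244.5 133. ] mid [562.6 243.6 133. ] len 286.2269193731188 yaw of press x 269.6425815294713
scene bolts [703.6 244.  133. ] [417.7 245.7 133. ]
wheel z? (array([562.6, 244.9, 178.9]), np.float64(0.4925230089682591)) [561.6 243.9 186. ] [572.2 242.3 186. ]
brown [643.2  99.   25. ] [643.1  98.8  25. ] (array([643.2,  98.9,  25.1]), np.float64(0.1684824444833335))
orange [560.   96.7  25. ] [560.8  97.6  25. ] (array([560.1,  97.2,  24.2]), np.float64(0.8722909291221573))
tip (array([ 411.5, -277.2,  245.3]), np.float64(1.6354902712386692))
tip (array([ 496.7, -279.4,  245.4]), np.float64(0.8070486167805961))
tip (array([ 582.1, -280.6,  247. ]), np.float64(0.9279658231361468))
bend (array([ 413.3, -311.5,  212.2]), np.float64(1.203157143874913)) [ 413.2 -310.1  215. ] [ 416.6 -311.2  215. ]
bend (array([ 496.7, -312.2,  214.5]), np.float64(0.2866117196500502)) [ 496.7 -312.2  215. ] [ 497.3 -311.9  215. ]
bend (array([ 581.6, -314.8,  212.7]), np.float64(1.8303961869359027)) [ 581.3 -315.1  215. ] [ 584.4 -313.   215. ]
[ 649.3 -345.   224. ] [ 337.9 -338.2  224. ] [ 354.2 -335.7  224. ] [ 652.8 -343.7  224. ]
```

```bash
python3 - <<'E'
import numpy as np
from scipy.spatial.transform import Rotation as Ro
from h import *
s=env.observe();q=s["qpos"]
def f(q): return (Ro.from_euler('z',q[0])*Ro.from_euler('y',q[1]+q[2])*Ro.from_euler('z',q[3])*Ro.from_euler('y',q[4])*Ro.from_euler('z',q[5]+np.pi/2))
print(np.round(f(q).as_matrix()-s["orientation"],3))
Rg=Ro.from_matrix(np.array([[0,1,0],[1,0,0],[0,0,-1]]).T)
for al in (-30,-45,-60):
  Rt=Ro.from_euler('x',al,degrees=True)*Rg
  for q1 in (-.1,-.3,-.5):
   for q23 in (1.3,1.6,1.9):
    M=(Ro.from_euler('z',q1)*Ro.from_euler('y',q23)).inv()*Rt
    e=M.as_euler('ZYZ'); print(al,q1,q23,np.round([e[0],e[1],e[2]-np.pi/2],2))
E
```

```text
[[ 0.  0.  0.]
 [ 0. -0. -0.]
 [-0. -0. -0.]]
-30 -0.1 1.3 [-0.53  1.76 -0.22]
-30 -0.1 1.6 [-0.52  1.5  -0.07]
-30 -0.1 1.9 [-0.55  1.24  0.08]
-30 -0.3 1.3 [-0.5   1.66 -0.39]
-30 -0.3 1.6 [-0.51  1.4  -0.25]
-30 -0.3 1.9 [-0.55  1.14 -0.09]
-30 -0.5 1.3 [-0.45  1.57 -0.56]
-30 -0.5 1.6 [-0.47  1.3  -0.43]
-30 -0.5 1.9 [-0.53  1.04 -0.27]
-45 -0.1 1.3 [-0.79  1.69 -0.26]
-45 -0.1 1.6 [-0.78  1.48 -0.05]
-45 -0.1 1.9 [-0.83  1.27  0.17]
-45 -0.3 1.3 [-0.74  1.56 -0.4 ]
-45 -0.3 1.6 [-0.77  1.34 -0.19]
-45 -0.3 1.9 [-0.84  1.13  0.03]
-45 -0.5 1.3 [-0.68  1.43 -0.55]
-45 -0.5 1.6 [-0.73  1.2  -0.35]
-45 -0.5 1.9 [-0.84  0.99 -0.11]
-60 -0.1 1.3 [-1.04  1.62 -0.28]
-60 -0.1 1.6 [-1.05  1.47 -0.02]
-60 -0.1 1.9 [-1.09  1.32  0.24]
-60 -0.3 1.3 [-0.98  1.46 -0.39]
-60 -0.3 1.6 [-1.03  1.3  -0.13]
-60 -0.3 1.9 [-1.13  1.16  0.15]
-60 -0.5 1.3 [-0.91  1.3  -0.5 ]
-60 -0.5 1.6 [-1.    1.13 -0.24]
-60 -0.5 1.9 [-1.15  0.98  0.06]
```

```bash
python3 -m inch '[[[0,0,60,0,0,0],[0,0,100,0,0,0],[60,-50,100,0,0,-0.18],[120,-110,100,0,0,-0.37],[180,-160,100,0,0,-0.55],[230,-210,100,0,0,-0.74],[280,-255,100,0,0,-0.92],[330,-300,100,0,0,-1.1],[352,-317,100,0,0,-1.29],[352,-317,100,0,0,-1.47]]]' 85; python3 -c "
from h import *
s=env.observe();print(s['qpos'].round(2),s['tcp_pos'].round(1),s['orientation'].round(2).tolist())"
```

```text
time_s: 3.3
tcp_pos: [564.0, 242.4, 331.0]
orientation: [[0.262, 0.965, 0.0], [0.965, -0.262, -0.0], [-0.0, 0.0, -1.0]]
contact_force: [0.8, 0.2, -0.9]
width: 85.0
[ 0.32  0.15  1.29 -0.    1.7   0.59] [564.  242.4 331. ] [[0.26, 0.96, 0.0], [0.96, -0.26, -0.0], [-0.0, 0.0, -1.0]]
```

```bash
python3 -m inch '[[[0,0,0,0,0,-0.18],[0,0,0,0,0,-0.36],[0,0,0,0,0,-0.54],[0,0,0,0,0,-0.72],[0,0,0,0,0,-0.9],[0,0,0,0,0,-1.08],[0,0,0,0,0,-1.26],[0,0,0,0,0,-1.44],[0,0,0,0,0,-1.62],[0,0,0,0,0,-1.8]]]'; python3 -c "
from h import *
s=env.observe();print(s['qpos'].round(2),s['tcp_pos'].round(1))
p=wcam();save(p,'w1');a=spotter.landmark_of(p,'wheel_grip');print(a)
if a: print(onz(p,a[0]['centre'],178))
for X in [(562.6,244.5,178)]: print(proj(p,X))
"
```

```text
time_s: 4.55
tcp_pos: [562.1, 245.0, 331.2]
orientation: [[0.881, -0.473, -0.0], [-0.473, -0.881, -0.0], [-0.0, 0.0, -1.0]]
contact_force: [0.1, -0.6, 1.8]
width: 84.9
[ 0.33  0.15  1.29 -0.    1.7   2.39] [562.1 245.  331.2]
[{'centre': [327.6, 218.0], 'confidence': 0.79}]
[561.53243908 242.0799139  178.        ]
[323.92483676 218.27205533]
```

View pics/w1.png

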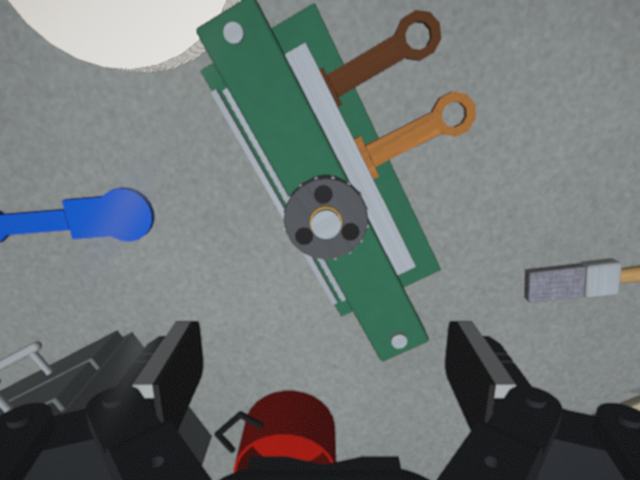

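The wrist view shows the wheel centre at (326,217), which matches the triangulated position. Lowering onto it.

```bash
python3 -m inch '[[[0,-1,-50,0,0,0],[0,-1,-100,0,0,0],[0,-1,-130,0,0,0],[0,-1,-150,0,0,0],[0,-1,-165,0,0,0],[0,-1,-174,0,0,0],[0,-1,-174,0,0,0]]]' 85 && python3 -m inch '[[[0,0,0,0,0,0],[0,0,0,0,0,0],[0,0,0,0,0,0],[0,0,0,0,0,0],[0,0,0,0,0,0]]]' 40;  python3 -c "
from h import *
s=env.observe();print(s['qpos'].round(2),s['torque'].round(2))
t=eyes.read_camera('scene');save(t,'s2',(290,120,450,320),3.0)"
```

```text
time_s: 5.52
tcp_pos: [562.2, 244.0, 157.3]
orientation: [[0.884, -0.467, -0.0], [-0.467, -0.884, -0.0], [0.0, 0.0, -1.0]]
contact_force: [-0.2, -0.6, 1.1]
width: 85.2
time_s: 6.15
tcp_pos: [562.4, 243.5, 159.1]
orientation: [[0.884, -0.467, 0.001], [-0.467, -0.884, -0.001], [0.001, 0.0, -1.0]]
contact_force: [-3.3, -3.6, 8.1]
width: 58.2
[ 0.33  0.21  1.54 -0.    1.4   2.38] [-1.01  0.9  -0.03]
```

View pics/s2.png

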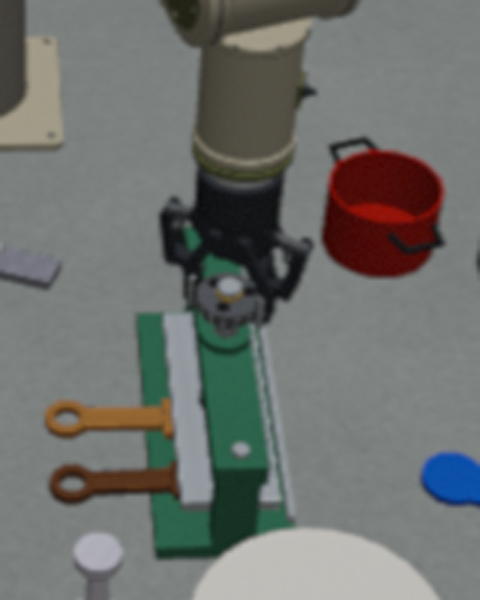

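```bash
python3 -m inch '[[[0,0,0.7,0,0,0.17],[0,0,1.3,0,0,0.34],[0,0,2,0,0,0.51],[0,0,2.6,0,0,0.68],[0,0,3.3,0,0,0.85],[0,0,3.9,0,0,1.02],[0,0,4.6,0,0,1.19],[0,0,5.2,0,0,1.36],[0,0,5.9,0,0,1.53],[0,0,6.5,0,0,1.7]]]' 40;  python3 -c "
from h import *
s=env.observe();print(s['qpos'].round(2),s['torque'].round(2))
t=eyes.read_camera('top');save(t,'s3',(210,160,330,330),3.0)"
```

```text
time_s: 7.45
tcp_pos: [562.5, 243.4, 165.7]
orientation: [[0.344, 0.939, 0.001], [0.939, -0.344, -0.001], [-0.0, 0.001, -1.0]]
contact_force: [-4.9, -4.3, 6.5]
width: 58.0
[ 0.33  0.2   1.53 -0.    1.41  0.68] [-0.85  0.41 -0.13]
```

View pics/s3.png

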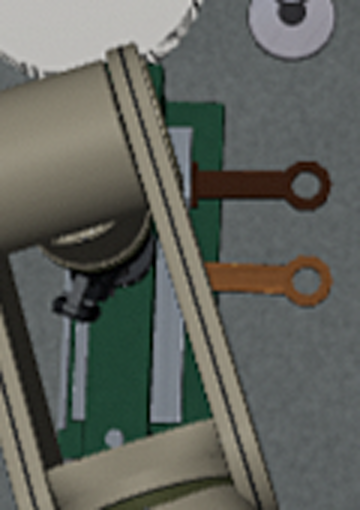

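The wheel turns, with a torque of about 0.13 N m. Continuing.

```bash
python3 -m inch '[[[0,0,0.7,0,0,0.17],[0,0,1.3,0,0,0.34],[0,0,2,0,0,0.51],[0,0,2.6,0,0,0.68],[0,0,3.3,0,0,0.85],[0,0,3.9,0,0,1.02],[0,0,4.6,0,0,1.19],[0,0,5.2,0,0,1.36],[0,0,5.9,0,0,1.53],[0,0,6.5,0,0,1.7]]]' 40; python3 -m inch '[[[0,0,0.7,0,0,0.17],[0,0,1.3,0,0,0.34],[0,0,2,0,0,0.51],[0,0,2.6,0,0,0.68],[0,0,3.3,0,0,0.85],[0,0,3.9,0,0,1.02],[0,0,4.6,0,0,1.19],[0,0,5.2,0,0,1.36],[0,0,5.7,0,0,1.5],[0,0,5.7,0,0,1.5]]]' 40; python3 -c "
from h import *
s=env.observe();print(s['qpos'].round(2),s['torque'].round(2))"
```

```text
time_s: 8.75
tcp_pos: [562.5, 243.5, 172.1]
orientation: [[-0.975, 0.221, 0.001], [0.221, 0.975, -0.0], [-0.001, 0.0, -1.0]]
contact_force: [-4.3, -5.5, 5.4]
width: 58.5
time_s: 10.0
tcp_pos: [562.4, 243.6, 177.9]
orientation: [[-0.292, -0.956, 0.001], [-0.956, 0.292, -0.0], [-0.0, -0.001, -1.0]]
contact_force: [-3.1, -3.9, 6.1]
width: 58.2
[ 0.33  0.19  1.52 -0.    1.43 -2.52] [-0.46  1.09  0.01]
```

```bash
python3 -m inch '[[[0,0,0,0,0,0],[0,0,0,0,0,0],[0,0,0,0,0,0],[0,0,0,0,0,-0.18],[0,0,0,0,0,-0.36],[0,0,0,0,0,-0.54],[0,0,0,0,0,-0.72],[0,0,0,0,0,-0.9],[0,0,0,0,0,-1.05],[0,0,0,0,0,-1.05]]]' 85; python3 -m inch '[[[0,0,0,0,0,0],[0,0,0,0,0,0],[0,0,0,0,0,0],[0,0,0,0,0,0],[0,0,0,0,0,0]]]' 40;  python3 -m inch '[[[0,0,0.7,0,0,0.17],[0,0,1.3,0,0,0.34],[0,0,2,0,0,0.51],[0,0,2.6,0,0,0.68],[0,0,2.9,0,0,0.76],[0,0,3.1,0,0,0.81]]]' 40; python3 -c "
from h import *
s=env.observe();print(s['qpos'].round(2),s['torque'].round(2))"
```

```text
time_s: 11.25
tcp_pos: [562.1, 244.1, 175.9]
orientation: [[-0.975, -0.221, -0.0], [-0.221, 0.975, 0.0], [0.0, 0.0, -1.0]]
contact_force: [0.1, 0.3, -0.6]
width: 84.9
time_s: 11.88
tcp_pos: [562.3, 243.4, 176.6]
orientation: [[-0.975, -0.221, 0.0], [-0.221, 0.975, -0.001], [-0.0, -0.001, -1.0]]
contact_force: [-1.8, -4.8, 5.9]
width: 58.2
time_s: 12.62
tcp_pos: [562.8, 244.1, 179.3]
orientation: [[-0.512, -0.859, 0.001], [-0.859, 0.512, 0.001], [-0.002, -0.001, -1.0]]
contact_force: [2.2, -1.6, 2.0]
width: 58.2
[ 0.33  0.19  1.51  0.    1.43 -2.28] [-0.05 -0.32 -0.08]
```

```bash
python3 -m inch '[[[0,0,0.2,0,0,0.05],[0,0,0.2,0,0,0.05]]]' 40; python3 -c "
from h import *
s=env.observe();print(s['qpos'].round(3),s['torque'].round(2))";python3 -m inch '[[[0,0,0.2,0,0,0.05],[0,0,0.2,0,0,0.05]]]' 40; python3 -c "
from h import *
s=env.observe();print(s['qpos'].round(3),s['torque'].round(2))"
```

```text
time_s: 12.88
tcp_pos: [563.1, 244.8, 179.4]
orientation: [[-0.47, -0.883, 0.002], [-0.883, 0.47, 0.002], [-0.003, -0.001, -1.0]]
contact_force: [5.4, 3.1, -1.9]
width: 58.5
[ 3.260e-01  1.930e-01  1.514e+00  1.000e-03  1.432e+00 -2.327e+00] [ 0.61 -0.74 -1.48]
time_s: 13.12
tcp_pos: [562.3, 243.4, 179.4]
orientation: [[-0.425, -0.905, 0.0], [-0.905, 0.425, -0.0], [0.0, -0.0, -1.0]]
contact_force: [1.6, -3.8, 0.6]
width: 58.2
[ 0.325  0.193  1.514 -0.     1.435 -2.377] [-0.57 -0.04 -0.94]
```

End stop reached: the torque rose to 1.5 N m. Releasing and moving over the orange board.

```bash
python3 -m inch '[[[0,0,0,0,0,0],[0,0,0,0,0,0],[0,0,0,0,0,0],[0,0,40,0,0,0],[0,0,90,0,0,-0.15],[0,0,120,0,0,-0.33],[0,-40,120,0,0,-0.51],[0,-80,120,0,0,-0.69],[0,-110,120,0,0,-0.87],[0,-147,120,0,0,-1.05]]]' 85; python3 -m inch '[[[0,0,0,0,0,-0.18],[0,0,0,0,0,-0.36],[0,0,0,0,0,-0.54],[0,0,0,0,0,-0.72],[0,0,0,0,0,-0.9],[0,0,0,0,0,-1.08],[0,0,0,0,0,-1.26],[0,0,0,0,0,-1.44],[0,0,0,0,0,-1.6],[0,0,0,0,0,-1.65]]]' 85; python3 -c "
from h import *
s=env.observe();print(s['qpos'].round(3),s['torque'].round(2))
p=wcam();save(p,'w3');t=eyes.read_camera('scene');save(t,'s4',(280,150,440,310),4)
for q in ('board_a_eye','board_b_eye','board_c_eye'):
  for a in spotter.landmark_of(p,q): print(q,a['centre'],a['confidence'],onz(p,a['centre'],25))"
```

```text
time_s: 14.38
tcp_pos: [562.0, 96.4, 299.6]
orientation: [[-0.997, -0.077, 0.0], [-0.077, 0.997, 0.0], [-0.0, 0.0, -1.0]]
contact_force: [0.4, 0.3, -0.0]
width: 84.9
time_s: 15.62
tcp_pos: [562.1, 97.2, 299.6]
orientation: [[-0.0, 1.0, 0.0], [1.0, 0.0, 0.0], [0.0, 0.0, -1.0]]
contact_force: [-0.7, 0.2, -0.6]
width: 85.2
[0.081 0.032 1.469 0.    1.641 0.081] [ 0.01 -0.04  0.  ]
board_b_eye [318.4, 186.1] 0.74 [557.13671368  98.22071869  25.        ]
board_c_eye [405.0, 185.4] 0.96 [642.74404747  98.9352065   25.        ]
board_c_eye [410.7, 74.9] 0.17 [641.87743822 200.8275051   25.        ]
```

View pics/w3.png

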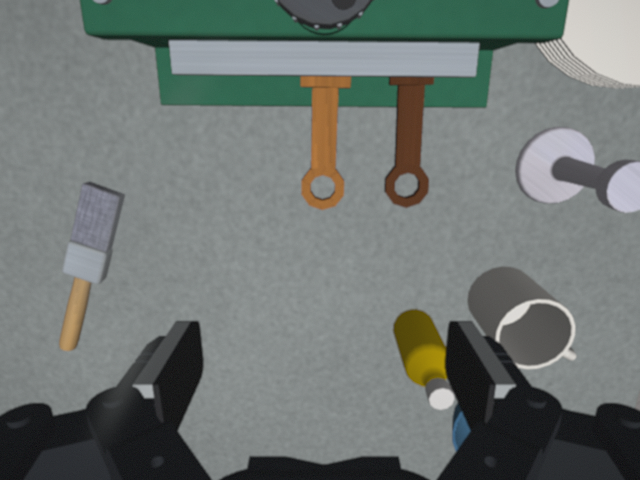

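View pics/s4.png

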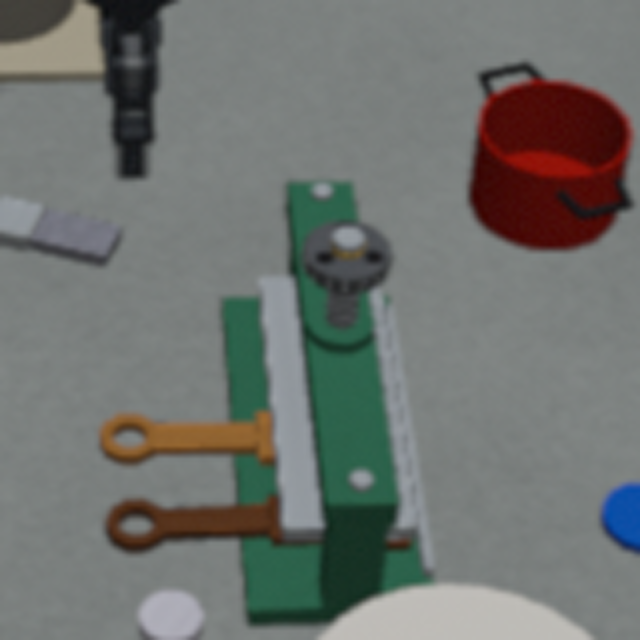

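The press is fully open and the wheel stands high. The wrist view shows the orange eye at (323,185) and the brown eye at (406,185). I grip the orange ring first to pull the board part way out.

```bash
python3 -m inch '[[[-1,1,-60,0,0,0],[-1,1,-120,0,0,0],[-1,1,-180,0,0,0],[-1,1,-230,0,0,0],[-1,1,-260,0,0,0],[-1,1,-280,0,0,0],[-1,1,-292,0,0,0],[-1,1,-292,0,0,0]]]' 58; python3 -m inch '[[[0,0,0,0,0,0],[0,0,0,0,0,0],[0,0,0,0,0,0],[0,0,0,0,0,0]]]' 30
```

```text
time_s: 16.88
tcp_pos: [561.1, 98.0, 7.4]
orientation: [[-0.003, 1.0, -0.0], [1.0, 0.003, -0.0], [-0.0, -0.0, -1.0]]
contact_force: [-1.1, 0.4, 1.2]
width: 58.0
time_s: 17.38
tcp_pos: [561.8, 98.1, 8.2]
orientation: [[-0.003, 1.0, 0.002], [1.0, 0.003, 0.0], [0.0, 0.002, -1.0]]
contact_force: [0.6, -0.1, 1.1]
width: 40.7
```

```bash
python3 -m inch '[[[0,-10,0,0,0,0],[0,-20,0,0,0,0],[0,-30,0,0,0,0],[0,-40,0,0,0,0],[0,-50,0,0,0,0],[0,-60,0,0,0,0],[0,-68,0,0,0,0],[0,-68,0,0,0,0]]]' 30; python3 -m inch '[[[0,0,0,0,0,0],[0,0,0,0,0,0],[0,0,20,0,0,0],[0,0,80,0,0,0],[0,0,140,0,0,0],[0,0,170,0,0,0],[0,0,170,0,0,0]]]' 58; python3 -c "
from h import *
p=wcam();save(p,'w4')
for q in ('board_a_eye','board_b_eye','board_c_eye'):
  for a in spotter.landmark_of(p,q): print(q,a['centre'],a['confidence'],onz(p,a['centre'],25))"
```

```text
time_s: 18.38
tcp_pos: [561.1, 29.2, 7.4]
orientation: [[-0.002, 1.0, -0.0], [1.0, 0.002, -0.0], [-0.0, -0.0, -1.0]]
contact_force: [-0.9, -0.3, -0.3]
width: 40.3
time_s: 19.25
tcp_pos: [563.7, 30.1, 183.1]
orientation: [[-0.003, 1.0, 0.008], [1.0, 0.003, -0.0], [-0.0, 0.008, -1.0]]
contact_force: [0.4, 0.4, -0.9]
width: 58.1
board_b_eye [317.2, 212.5] 0.73 [560.46235468  33.62437392  25.        ]
board_c_eye [437.3, 117.2] 0.74 [642.13458324 100.38312353  25.        ]
```

View pics/w4.png

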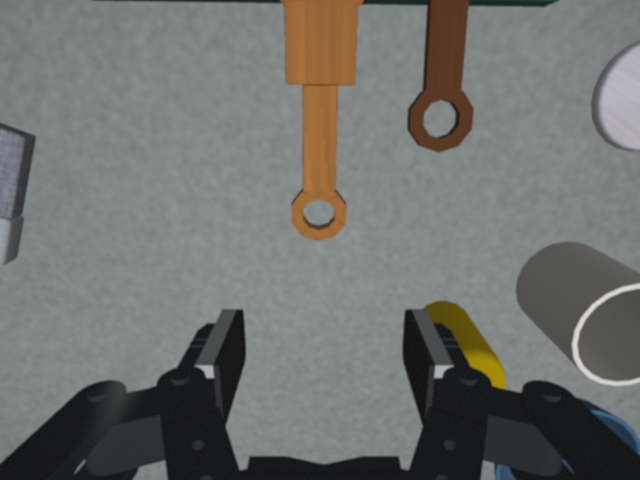

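The orange board is part way out: eye (319,212), shoulder (320,84). Its eye now rests near the table, so the board is tipped slightly. I compute the handle grasp.

```bash
python3 - <<'E'
from h import *
p=wcam(); s=eyes.read_camera("scene"); save(s,"s5",(270,170,400,290),5)
print(env.observe()["tcp_pos"])
for z in(10,15,25): print(z,onz(p,(319,213),z),onz(p,(320.5,84),z+9))
E
```

```text
[560.06189667  30.09261508 175.87779044]
10 [556.391777    31.25175647  10.        ] [557.4990671  121.28672229  19.        ]
15 [556.45371207  32.52470296  15.        ] [557.54435346 121.09269885  24.        ]
25 [556.57758222  35.07059594  25.        ] [557.63492619 120.70465197  34.        ]
```

View pics/s5.png

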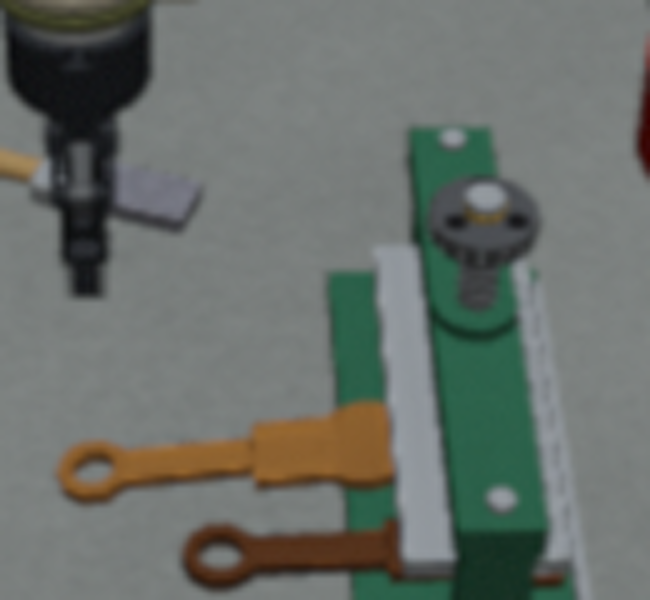

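```bash
python3 -m inch '[[[0,40,-40,0.05,0,0],[0,74,-90,0.105,0,0],[0,74,-130,0.105,0,0],[0,74,-155,0.105,0,0],[0,74,-170,0.105,0,0],[0,74,-170,0.105,0,0]]]' 48; python3 -m inch '[[[0,0,0,0,0,0],[0,0,0,0,0,0],[0,0,0,0,0,0],[0,0,0,0,0,0],[0,0,0,0,0,0]]]' 10;python3 -c "
from h import *
p=wcam();save(p,'w5')"
```

```text
time_s: 20.3
tcp_pos: [559.8, 103.9, 6.0]
orientation: [[-0.003, 1.0, -0.003], [0.994, 0.003, 0.105], [0.105, -0.003, -0.994]]
contact_force: [0.2, 0.9, 1.0]
width: 48.0
time_s: 20.92
tcp_pos: [562.6, 104.0, 9.2]
orientation: [[-0.003, 1.0, 0.003], [0.994, 0.003, 0.105], [0.105, 0.003, -0.994]]
contact_force: [-0.5, -0.0, 6.6]
width: 22.4
```

View pics/w5.png

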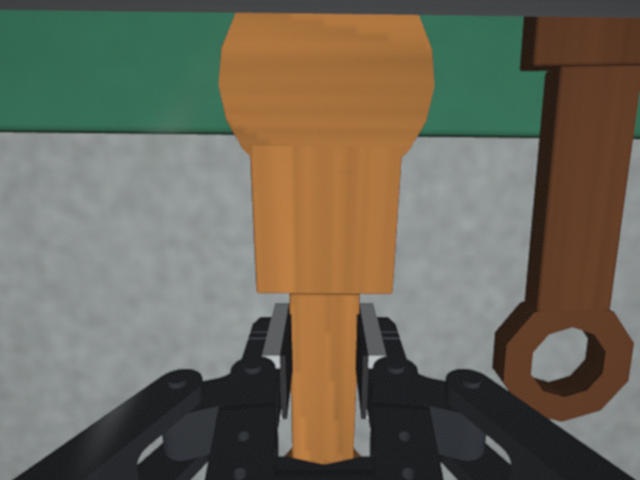

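The wrist view shows the pads on the handle either side of (325,370), just before the shoulder. Opening is 22.4, so the grip is good. Pulling the board out and lifting.

```bash
python3 -m inch '[[[0,-12,0,0,0,0],[0,-24,0,0,0,0],[0,-36,1,0,0,0],[0,-48,3,0,0,0],[0,-62,8,0,0,0],[0,-80,30,-0.1,0,0],[0,-100,60,-0.1,0,0],[0,-120,100,-0.1,0,0],[0,-140,140,-0.1,0,0],[0,-140,160,-0.1,0,0]]]' 10; python3 -c "
from h import *
print(env.observe()['qpos'].round(2))
p=wcam();save(p,'w6');t=eyes.read_camera('top');save(t,'t6',(200,130,540,400),2.3)"
```

```text
time_s: 22.22
tcp_pos: [562.2, -38.0, 170.5]
orientation: [[-0.001, 1.0, 0.004], [1.0, 0.001, 0.004], [0.004, 0.004, -1.0]]
contact_force: [0.8, -0.5, -0.1]
width: 22.2
[-0.16  0.07  1.67  0.    1.4  -0.16]
```

View pics/w6.png

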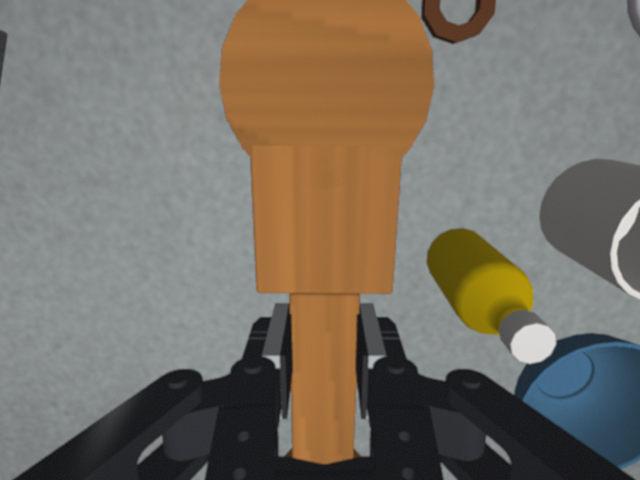

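View pics/t6.png

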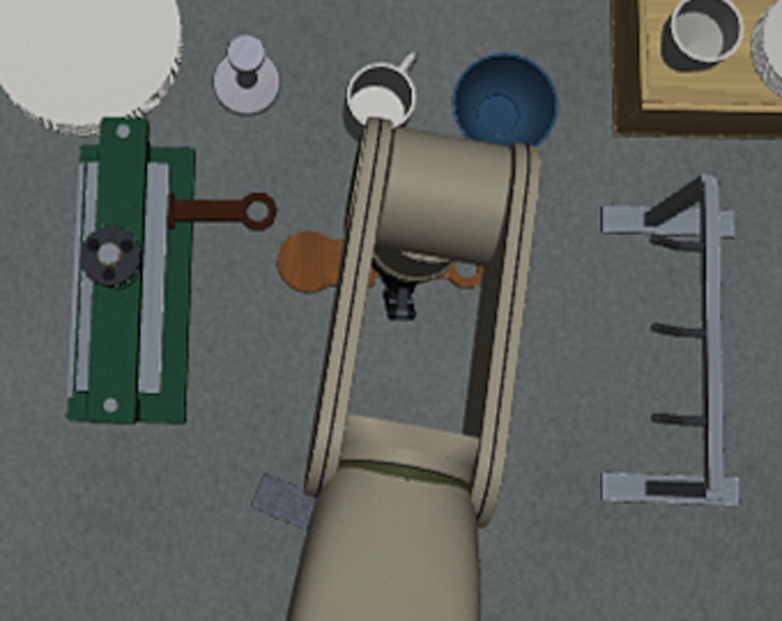

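Orange is board_b, with its disc blade at wrist (327,75). It is held rigidly: the view is the same as before the lift. Now I tilt it 45° in front of peg2.

```bash
python3 -m inch '[[[0,-30,40,0,0,0],[5,-60,80,-0.1,0,0],[10,-90,80,-0.25,0,0],[20,-120,80,-0.4,0,0],[20,-145,75,-0.55,0,0],[20,-166,65,-0.7,0,0],[20,-166,53,-0.79,0,0],[20,-166,53,-0.79,0,0],[20,-166,53,-0.79,0,0]]]' 10; python3 -c "
from h import *
s=env.observe();print(s['qpos'].round(2),s['tcp_pos'].round(1))
eye=s['tcp_pos']+s['orientation']@np.array([-72,0,-6]);print('eye',eye.round(1))
p=wcam();save(p,'w7');t=eyes.read_camera('top');save(t,'t7',(420,150,620,400),2.4);c=eyes.read_camera('scene');save(c,'s7',(80,90,260,290),3)
print('top',proj(t,eye),(proj(t,eye)-[420,150])*2.4,'scene',(proj(c,eye)-[80,90])*3)"
```

```text
time_s: 23.45
tcp_pos: [581.2, -201.5, 220.1]
orientation: [[-0.004, 1.0, 0.0], [0.709, 0.003, -0.705], [-0.705, -0.003, -0.709]]
contact_force: [-0.1, 0.4, -0.2]
width: 22.2
[ 0.01  0.17  1.66 -0.8   1.39  0.19] [ 581.2 -201.5  220.1]
eye [ 581.5 -248.3  275.1]
top [472.54079044 231.49720988] [126.09789706 195.59330372] scene [288.019437 333.792534]
```

View pics/t7.png

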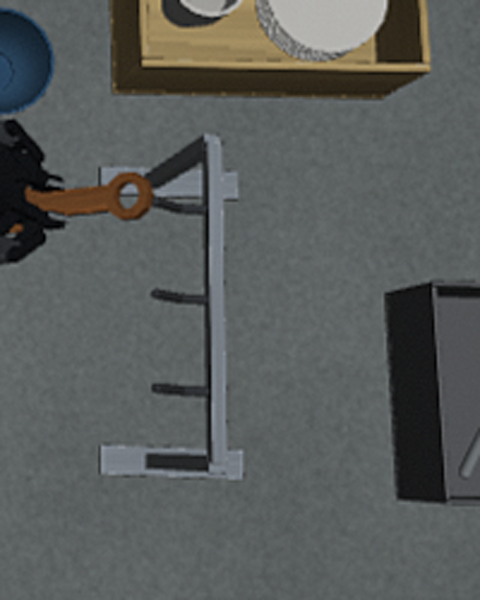

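View pics/s7.png

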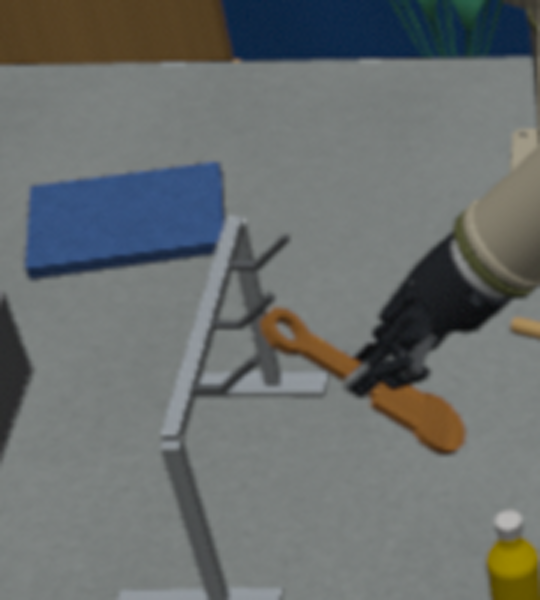

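View pics/w7.png

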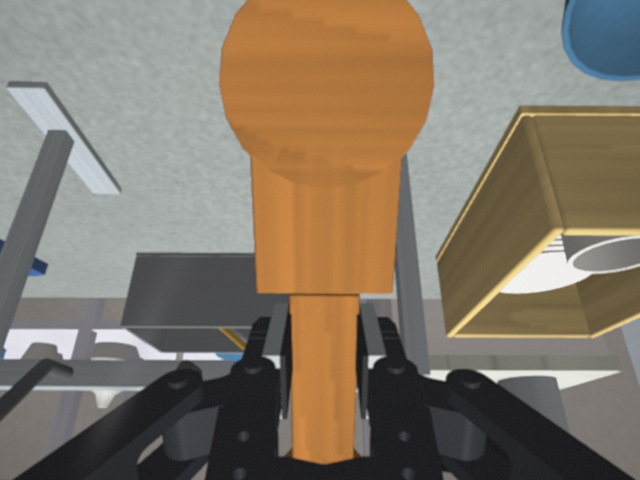

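```bash
python3 - <<'E'
from h import *
t=eyes.read_camera('top');c=eyes.read_camera('scene')
s=env.observe();print(s['tcp_pos'])
E1,e=tri(t,(420+129/2.4,150+196/2.4),c,(80+286/3,90+324/3));print(E1,e)
print('tool',s['orientation'].T@(E1-s['tcp_pos']))
save(t,'t8',(450,210,520,260),10);save(c,'s8',(140,170,210,230),9)
for q in('board_b_eye',):
  a=spotter.landmark_of(t,q);b=spotter.landmark_of(c,q);print([(x['centre'],x['confidence']) for x in a[:3]],[(x['centre'],x['confidence']) for x in b[:4]])
E
```

```text
[ 581.58905877 -202.45382909  221.80851742]
[ 579.61357113 -248.58033042  284.30984934] 0.27823457995597334
tool [-76.79808278  -2.0236309  -11.65901225]
[([474.5, 232.0], 0.75), ([119.7, 197.4], 0.73)] [([499.0, 293.9], 0.94), ([175.3, 201.3], 0.86)]
```

View pics/s8.png

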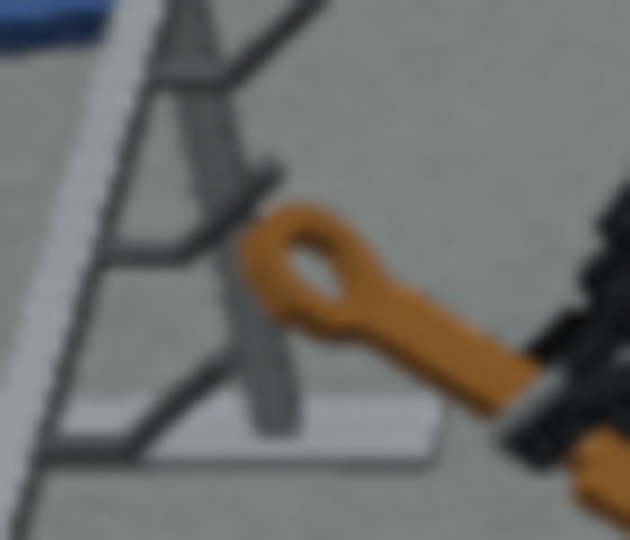

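View pics/t8.png

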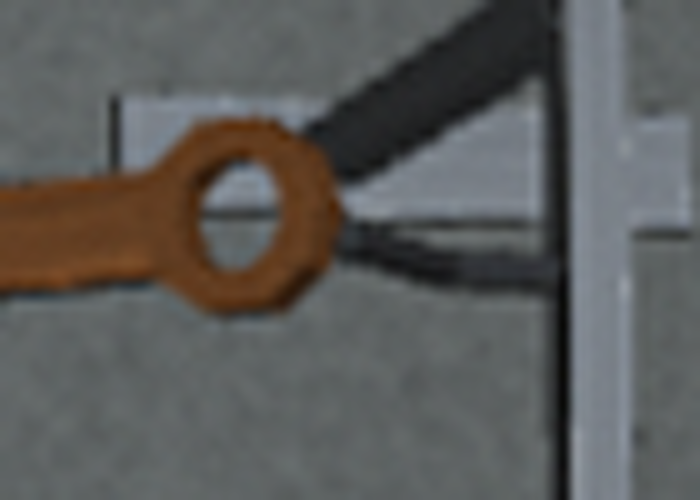

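```bash
python3 - <<'E'
from h import *
t=eyes.read_camera('top');c=eyes.read_camera('scene')
s=env.observe()
for a,b in [((474,231.4),(174.7,200)),((474.3,231.6),(175.0,200.6))]:
  E1,e=tri(t,a,c,b);print(E1.round(1),e,'tool',(s['orientation'].T@(E1-s['tcp_pos'])).round(1))
# bend of peg2 by scene/top hi-res
print(tri(t,(450+43.5,210+26.5),c,(140+130/9,170+445/9)))
# project peg axis line
B=np.array([582,-314.5,214.]);
for k in (0,45): 
  X=B+k*np.array([0,.707,.707]); print((proj(t,X)-[450,210])*10,(proj(c,X)-[140,170])*9)
E
```

```text
[ 581.2 -250.7  279. ] 0.5523362334857046 tool [-75.4  -0.2  -6.8]
[ 581.  -251.1  277.1] 0.9822480025058775 tool [-74.2  -0.3  -5.2]
(array([ 581.86030001, -313.02834809,  214.38165877]), np.float64(2.2141207871513764))
[446.04011197 264.40584555] [128.98130091 447.03636619]
[345.57391092 238.41528095] [219.72695702 362.70073351]
```

The eye is on the peg axis, about 90 mm out from the bend. Sliding it on in two steps while watching the force.

```bash
python3 -m inch '[[[0.5,-8,-8,0,0,0],[0.5,-16,-16,0,0,0],[0.5,-24,-24,0,0,0],[0.5,-32,-32,0,0,0],[0.5,-38,-38,0,0,0],[0.5,-38,-38,0,0,0]]]' 10; python3 -c "
from h import *
s=env.observe();print(s['tcp_pos'].round(1),s['torque'].round(2))
t=eyes.read_camera('top');save(t,'t9',(450,210,520,260),8);c=eyes.read_camera('scene');save(c,'s9',(130,170,210,240),8)"
```

```text
time_s: 24.65
tcp_pos: [581.1, -240.5, 181.7]
orientation: [[-0.003, 1.0, -0.001], [0.707, 0.001, -0.707], [-0.707, -0.003, -0.707]]
contact_force: [-0.7, 0.2, -0.1]
width: 22.3
[ 581.1 -240.5  181.7] [ 0.44 -0.    0.  ]
```

View pics/t9.png

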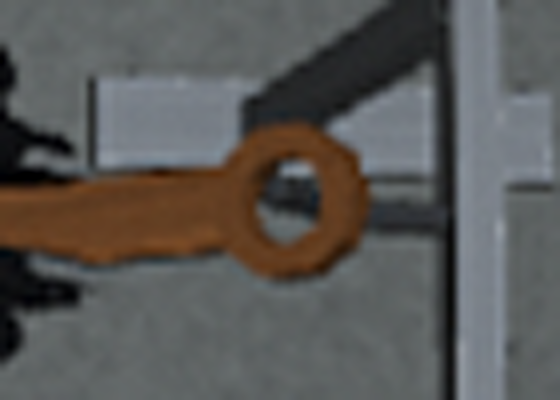

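View pics/s9.png

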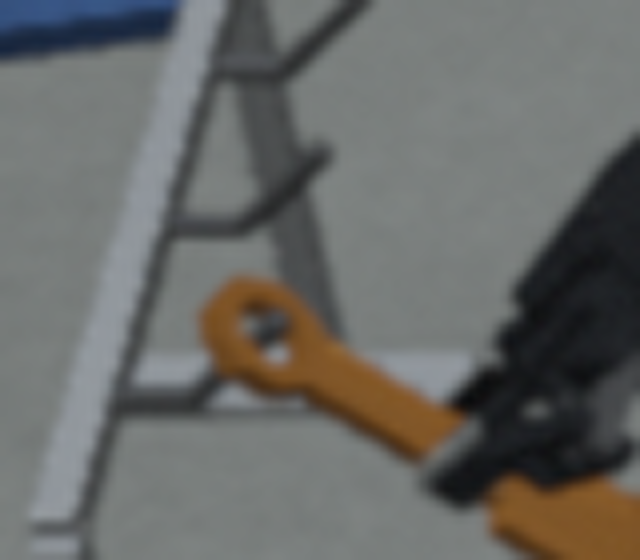

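In both views the peg tip is inside the hole: top crop (290,195), scene crop (268,327). Continuing.

```bash
python3 -m inch '[[[0.5,-5,-5,0,0,0],[0.5,-9,-9,0,0,0],[0.5,-13,-13,0,0,0],[0.5,-17,-17,0,0,0],[0.5,-17,-17,0,0,0]]]' 10; python3 -c "
from h import *
s=env.observe();print(s['tcp_pos'].round(1),s['torque'].round(2))
t=eyes.read_camera('top');save(t,'t10',(450,210,520,260),8);c=eyes.read_camera('scene');save(c,'s10',(130,170,210,240),8)"
```

```text
time_s: 25.38
tcp_pos: [581.7, -257.3, 164.9]
orientation: [[-0.003, 1.0, -0.001], [0.707, 0.002, -0.707], [-0.707, -0.003, -0.707]]
contact_force: [-1.1, 0.5, -1.9]
width: 22.0
[ 581.7 -257.3  164.9] [ 0.45 -0.01  0.05]
```

View pics/t10.png

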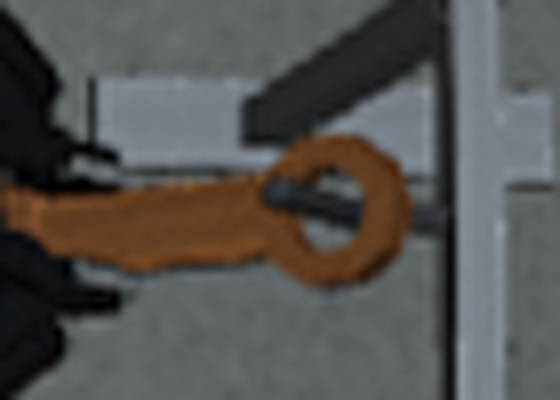

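View pics/s10.png

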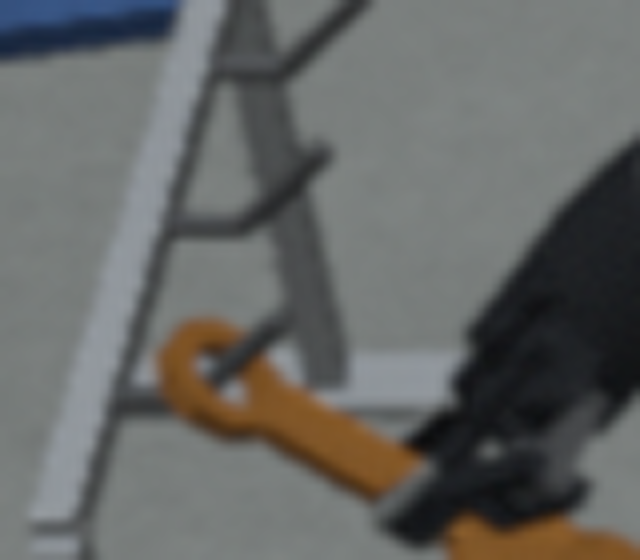

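The peg sticks well through the eye in both views, so I release and back off along the tool axis.

```bash
python3 -m inch '[[[0,0,0,0,0,0],[0,0,0,0,0,0],[0,0,0,0,0,0],[0,20,20,0,0,0],[0,50,50,0,0,0],[0,80,80,0,0,0],[0,110,110,0,0,0],[0,120,120,0,0,0]]]' 50; python3 -c "
from h import *
t=eyes.read_camera('top');save(t,'t11',(420,150,620,400),2.4);c=eyes.read_camera('scene');save(c,'s11',(80,120,260,320),3)"
```

```text
time_s: 26.48
tcp_pos: [583.3, -135.5, 288.0]
orientation: [[-0.001, 1.0, 0.004], [0.708, 0.004, -0.707], [-0.707, 0.002, -0.708]]
contact_force: [0.5, -1.1, 0.1]
width: 50.2
```

View pics/s11.png

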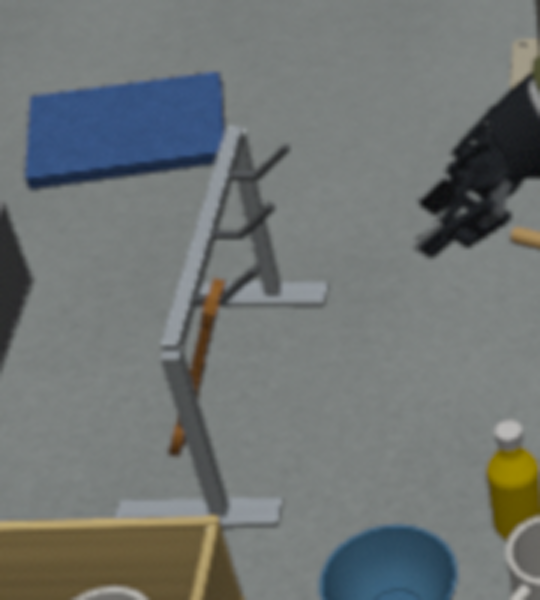

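View pics/t11.png

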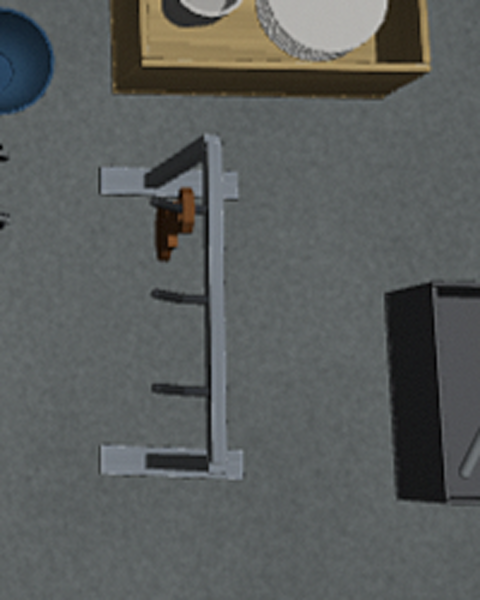

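The orange board hangs on peg2, still swinging slightly. Going back for the brown one.

```bash
python3 -m inch '[[[10,40,20,0.15,0,0],[20,80,20,0.3,0,0],[30,120,20,0.45,0,0],[40,160,10,0.6,0,0],[50,200,0,0.75,0,0],[60,232,0,0.79,0,0],[60,232,-30,0.79,0,0],[60,232,-60,0.79,0,0],[60,232,-60,0.79,0,0]]]' 58; python3 -c "
from h import *
s=env.observe();print(s['qpos'].round(2),s['tcp_pos'].round(1))
p=wcam();save(p,'w12')
for q in ('board_c_eye',):
  for a in spotter.landmark_of(p,q): print(q,a['centre'],a['confidence'],onz(p,a['centre'],25))"
```

```text
time_s: 27.7
tcp_pos: [639.6, 93.6, 220.0]
orientation: [[-0.001, 1.0, -0.009], [1.0, 0.001, 0.004], [0.004, -0.009, -1.0]]
contact_force: [-0.4, -0.5, 0.2]
width: 58.1
[0.06 0.27 1.35 0.   1.53 0.06] [639.6  93.6 220. ]
board_c_eye [329.7, 192.9] 0.55 [642.89144357 104.85893935  25.        ]
```

View pics/w12.png

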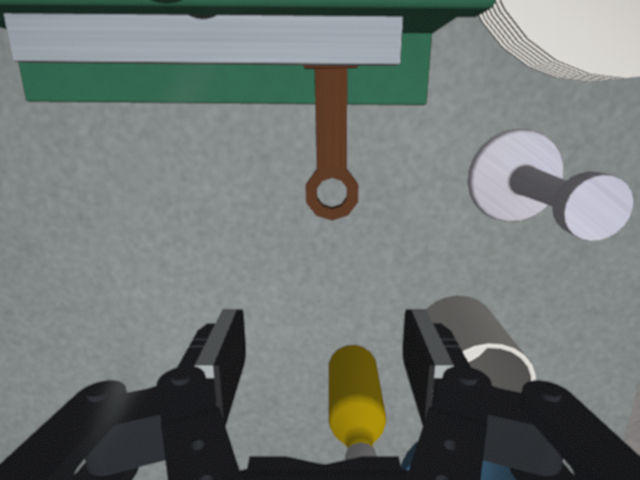

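```bash
python3 -c "
from h import *
p=wcam();s=env.observe();print(s['tcp_pos'].round(1))
for q in ('board_c_eye','board_a_eye'):
  for a in spotter.landmark_of(p,q): print(q,a['centre'],a['confidence'],onz(p,a['centre'],25))
t=eyes.read_camera('top');c=eyes.read_camera('scene');save(t,'t13',(220,160,340,300),4)
for q in ('board_c_eye','board_a_eye'):
  print([(a['centre'],onz(t,a['centre'],25).round(1)) for a in spotter.landmark_of(t,q)],[(a['centre'],onz(c,a['centre'],25).round(1)) for a in spotter.landmark_of(c,q)])
save(p,'w13')"
```

```text
[642.5  94.3 226.2]
board_c_eye [324.1, 190.7] 0.85 [642.00159854 106.296178    25.        ]
[([312.9, 220.1], array([647.6,  97.4,  25. ]))] [([317.1, 277.5], array([631.4, 109.4,  25. ])), ([166.2, 177.3], array([ 167. , -378.4,   25. ]))]
[] []
```

View pics/t13.png

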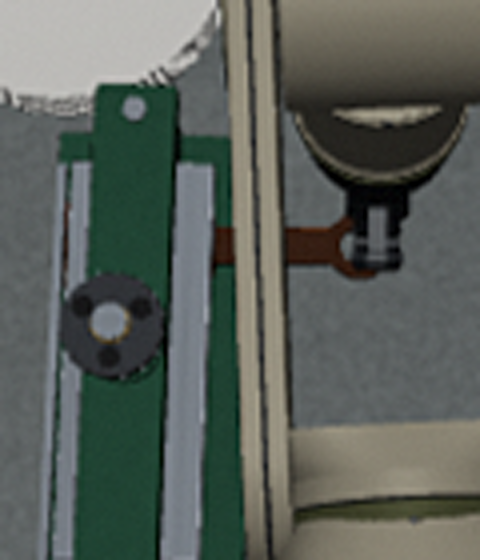

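View pics/w13.png

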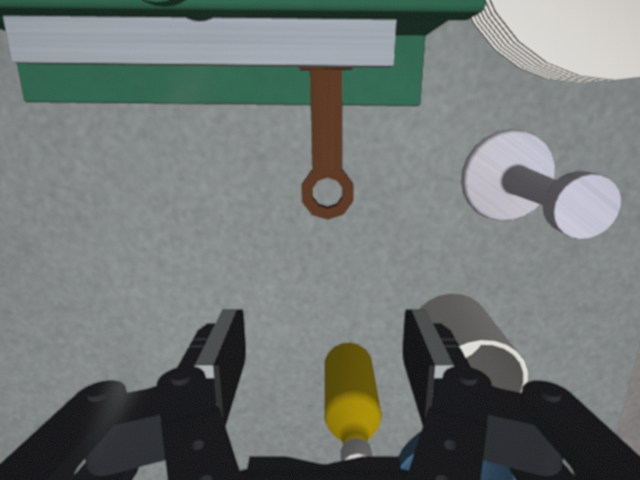

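```bash
python3 -c "
from h import *
p=wcam();s=env.observe();print(s['tcp_pos'].round(1))
print(onz(p,(327.5,191.5),25),onz(p,(327,103.5),20))"
```

```text
[642.2  95.1 225.8]
[645.69826485 106.46456897  25.        ] [644.94218365 174.92859878  20.        ]
```

The eye is at wrist (327.5,191.5), about (645,106), which is 7 mm further in than before. Gripping the ring there.

```bash
python3 -m inch '[[[2.5,10,-60,0,0,0],[2.5,10,-120,0,0,0],[2.5,10,-170,0,0,0],[2.5,10,-200,0,0,0],[2.5,10,-218,0,0,0],[2.5,10,-218,0,0,0]]]' 58; python3 -c "
from h import *
p=wcam();save(p,'w14')"; python3 -m inch '[[[0,0,0,0,0,0],[0,0,0,0,0,0],[0,0,0,0,0,0],[0,0,0,0,0,0]]]' 30
```

```text
time_s: 29.05
tcp_pos: [643.7, 105.0, 6.3]
orientation: [[-0.003, 1.0, -0.002], [1.0, 0.003, 0.005], [0.005, -0.002, -1.0]]
contact_force: [0.0, -1.0, 0.5]
width: 58.0
time_s: 29.6
tcp_pos: [645.7, 105.1, 8.6]
orientation: [[-0.003, 1.0, 0.002], [1.0, 0.003, 0.005], [0.005, 0.002, -1.0]]
contact_force: [2.2, -0.3, 2.4]
width: 40.7
```

View pics/w14.png

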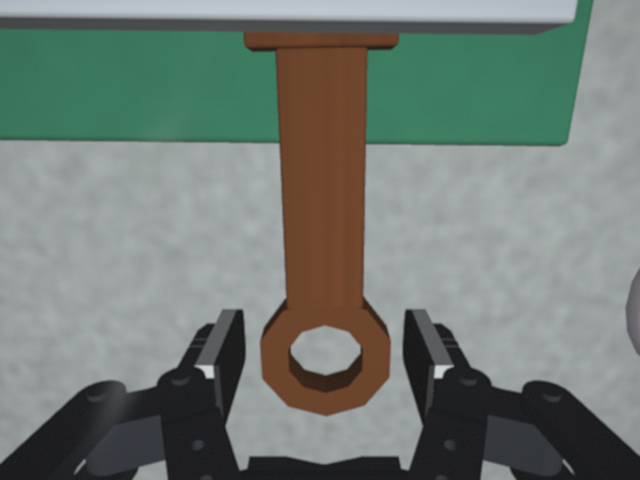

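```bash
python3 -m inch '[[[0,-10,0,0,0,0],[0,-20,0,0,0,0],[0,-30,0,0,0,0],[0,-40,0,0,0,0],[0,-50,0,0,0,0],[0,-60,0,0,0,0],[0,-70,0,0,0,0],[0,-74,0,0,0,0],[0,-74,0,0,0,0]]]' 30; python3 -m inch '[[[0,0,0,0,0,0],[0,0,0,0,0,0],[0,0,20,0,0,0],[0,0,80,0,0,0],[0,0,140,0,0,0],[0,0,170,0,0,0],[0,0,170,0,0,0],[0,0,170,0,0,0]]]' 58; python3 -c "
from h import *
p=wcam();save(p,'w15');s=env.observe();print(s['tcp_pos'].round(1))"
```

```text
time_s: 30.72
tcp_pos: [644.6, 30.4, 7.4]
orientation: [[-0.003, 1.0, -0.0], [1.0, 0.003, 0.005], [0.005, -0.0, -1.0]]
contact_force: [1.1, -0.7, 0.9]
width: 40.5
time_s: 31.72
tcp_pos: [644.3, 31.1, 177.5]
orientation: [[-0.003, 1.0, -0.0], [1.0, 0.003, 0.005], [0.005, -0.0, -1.0]]
contact_force: [-0.9, -0.5, -0.3]
width: 58.0
[643.7  31.2 176.3]
```

View pics/w15.png

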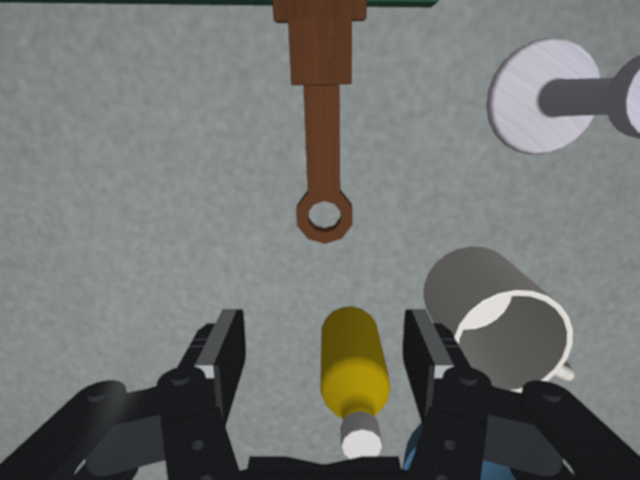

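Same posture as before: eye (325,214), shoulder (322,84), with a stepped blade, so this is board_c. Same handle grasp.

```bash
python3 -m inch '[[[0,40,-40,0.05,0,0],[0,73,-90,0.1,0,0],[0,73,-130,0.1,0,0],[0,73,-155,0.1,0,0],[0,73,-170,0.1,0,0],[0,73,-170,0.1,0,0]]]' 48; python3 -m inch '[[[0,0,0,0,0,0],[0,0,0,0,0,0],[0,0,0,0,0,0],[0,0,0,0,0,0],[0,0,0,0,0,0]]]' 10; python3 -m inch '[[[0,-12,0,0,0,0],[0,-24,0,0,0,0],[0,-36,1,0,0,0],[0,-48,3,0,0,0],[0,-60,8,0,0,0],[0,-60,40,-0.1,0,0],[-20,-60,80,-0.1,0,0],[-60,-80,120,-0.1,0,0],[-100,-110,150,-0.1,0,0],[-140,-140,170,-0.1,0,0]]]' 10; python3 -c "
from h import *
print(env.observe()['qpos'].round(2))
p=wcam();save(p,'w16')"
```

```text
time_s: 32.52
tcp_pos: [642.9, 103.9, 5.4]
orientation: [[-0.003, 1.0, -0.004], [0.994, 0.003, 0.105], [0.105, -0.004, -0.994]]
contact_force: [0.5, 0.1, 0.4]
width: 48.2
time_s: 33.15
tcp_pos: [646.0, 104.0, 9.3]
orientation: [[-0.003, 1.0, 0.003], [0.994, 0.003, 0.105], [0.105, 0.003, -0.994]]
contact_force: [-0.2, -1.0, 6.1]
width: 22.6
time_s: 34.4
tcp_pos: [503.9, -37.2, 179.6]
orientation: [[-0.003, 1.0, 0.002], [1.0, 0.003, 0.004], [0.004, 0.002, -1.0]]
contact_force: [0.1, -1.3, 0.1]
width: 22.2
[-0.18 -0.1   1.82  0.    1.42 -0.18]
```

View pics/w16.png

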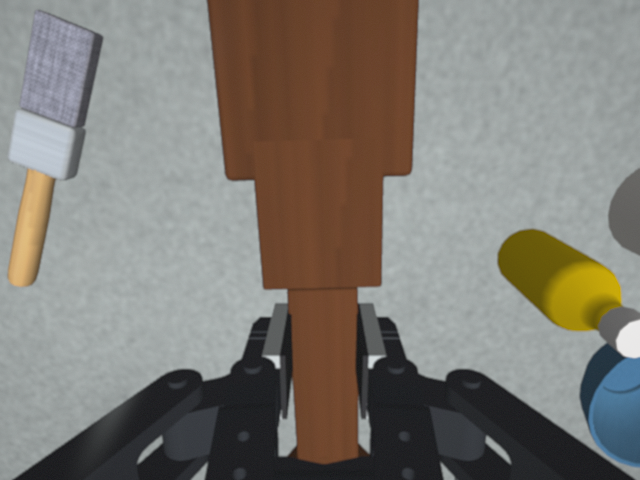

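The brown board is held with its stepped blade visible. Tilting it in front of peg0.

```bash
python3 -m inch '[[[-20,-30,30,0,0,0],[-40,-60,70,-0.1,0,0],[-60,-90,70,-0.25,0,0],[-80,-120,70,-0.4,0,0],[-91,-145,65,-0.55,0,0],[-91,-162,55,-0.7,0,0],[-91,-162,42,-0.79,0,0],[-91,-162,42,-0.79,0,0],[-91,-162,42,-0.79,0,0],[-91,-162,42,-0.79,0,0]]]' 10; python3 -c "
from h import *
s=env.observe();print(s['qpos'].round(2),s['tcp_pos'].round(1))
eye=s['tcp_pos']+s['orientation']@np.array([-74,0,-6]);print('eye',eye.round(1))
t=eyes.read_camera('top');save(t,'t17',(450,210,530,360),4);c=eyes.read_camera('scene');save(c,'s17',(110,130,220,260),5)
print((proj(t,eye)-[450,210])*4,(proj(c,eye)-[110,130])*5)
B=np.array([413,-311.5,214.]);
for k in (0,45): 
  X=B+k*np.array([0,.707,.707]); print((proj(t,X)-[450,210])*4,(proj(c,X)-[110,130])*5)
"
```

```text
time_s: 35.7
tcp_pos: [414.3, -198.4, 221.1]
orientation: [[-0.0, 1.0, 0.001], [0.708, 0.001, -0.706], [-0.706, 0.001, -0.708]]
contact_force: [0.4, -0.1, 0.3]
width: 22.4
[ 0.02 -0.3   2.11 -0.8   1.41  0.18] [ 414.3 -198.4  221.1]
eye [ 414.3 -246.6  277.6]
[ 96.87950353 397.69978838] [373.59224347 152.41367065]
[183.36585817 407.1117068 ] [275.68546329 244.23858103]
[142.37865648 403.78078189] [322.97915447 198.20417327]
```

View pics/t17.png

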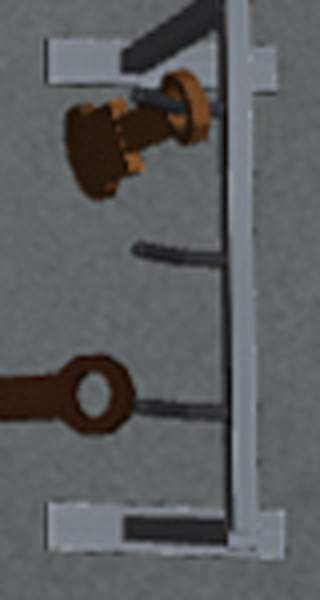

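View pics/s17.png

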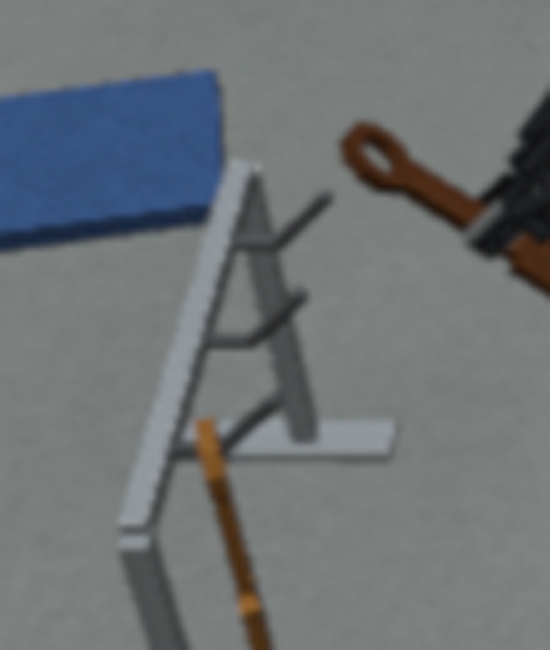

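The orange board is still swinging gently. The brown eye is on the peg axis apart from about 2.5 mm in x. Inserting with that correction.

```bash
python3 -m inch '[[[-2.5,-8,-8,0,0,0],[-2.5,-16,-16,0,0,0],[-2.5,-24,-24,0,0,0],[-2.5,-32,-32,0,0,0],[-2.5,-38,-38,0,0,0],[-2.5,-38,-38,0,0,0]]]' 10; python3 -c "
from h import *
s=env.observe();print(s['tcp_pos'].round(1),s['torque'].round(2))
t=eyes.read_camera('top');save(t,'t18',(450,210,530,360),4);c=eyes.read_camera('scene');save(c,'s18',(110,130,220,260),5)"
```

```text
time_s: 36.55
tcp_pos: [410.6, -236.4, 180.8]
orientation: [[-0.003, 1.0, -0.001], [0.707, 0.001, -0.707], [-0.707, -0.003, -0.707]]
contact_force: [0.8, -0.2, -0.4]
width: 22.2
[ 410.6 -236.4  180.8] [ 0.43 -0.02 -0.01]
```

View pics/t18.png

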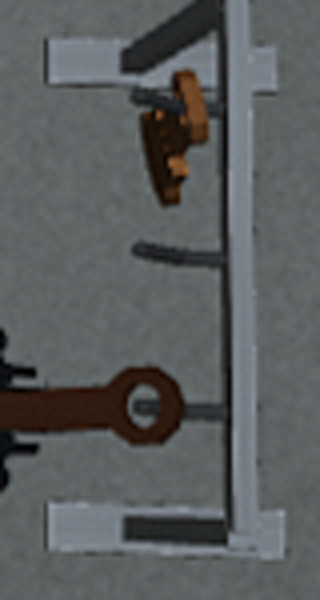

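View pics/s18.png

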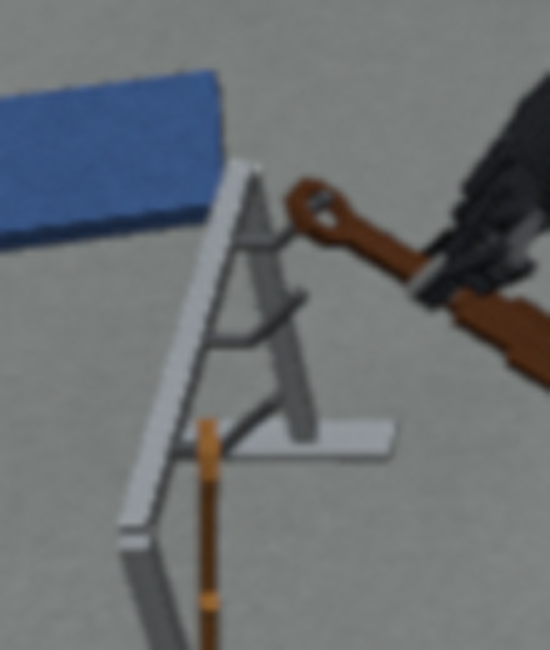

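The peg tip is inside the hole (top crop (145,408), scene crop (320,205)). Pushing on and releasing.

```bash
python3 -m inch '[[[0,-5,-5,0,0,0],[0,-9,-9,0,0,0],[0,-13,-13,0,0,0],[0,-17,-17,0,0,0],[0,-17,-17,0,0,0]]]' 10; python3 -c "
from h import *
s=env.observe();print(s['tcp_pos'].round(1),s['torque'].round(2))
t=eyes.read_camera('top');save(t,'t19',(450,210,530,360),4);c=eyes.read_camera('scene');save(c,'s19',(110,130,220,260),5)"
```

```text
time_s: 37.28
tcp_pos: [410.7, -253.2, 164.0]
orientation: [[-0.003, 1.0, -0.001], [0.707, 0.002, -0.707], [-0.707, -0.003, -0.707]]
contact_force: [0.0, 0.4, -1.0]
width: 22.2
[ 410.7 -253.2  164. ] [0.42 0.01 0.02]
```

View pics/t19.png

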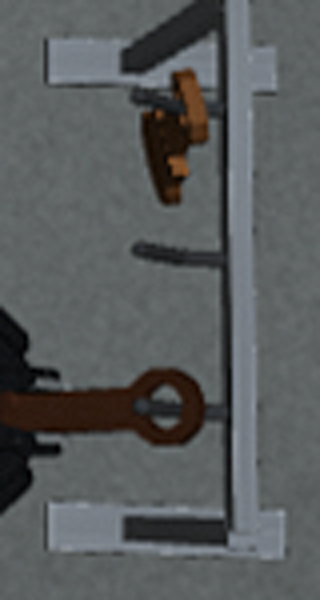

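View pics/s19.png

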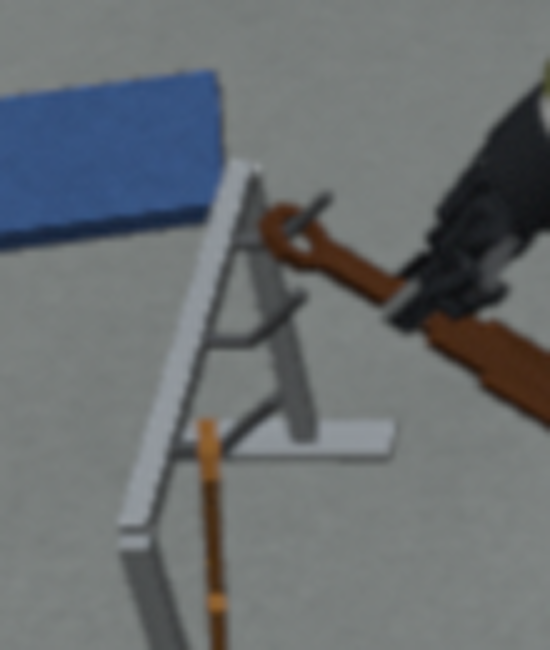

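```bash
python3 -m inch '[[[0,0,0,0,0,0],[0,0,0,0,0,0],[0,0,0,0,0,0],[0,20,20,0,0,0],[0,50,50,0,0,0],[0,80,80,0,0,0],[0,110,110,0,0,0],[0,120,120,0,0,0]]]' 50; python3 -c "
from h import *
s=env.observe();print(s['qpos'].round(2))
t=eyes.read_camera('top');save(t,'t20',(420,180,620,400),2.4);c=eyes.read_camera('scene');save(c,'s20',(90,120,250,320),3)"
```

```text
time_s: 38.38
tcp_pos: [412.2, -131.7, 286.5]
orientation: [[-0.002, 1.0, 0.004], [0.708, 0.004, -0.707], [-0.707, 0.001, -0.708]]
contact_force: [0.1, -1.6, -0.8]
width: 50.1
[ 0.18 -0.32  2.   -0.77  1.61  0.2 ]
```

View pics/s20.png

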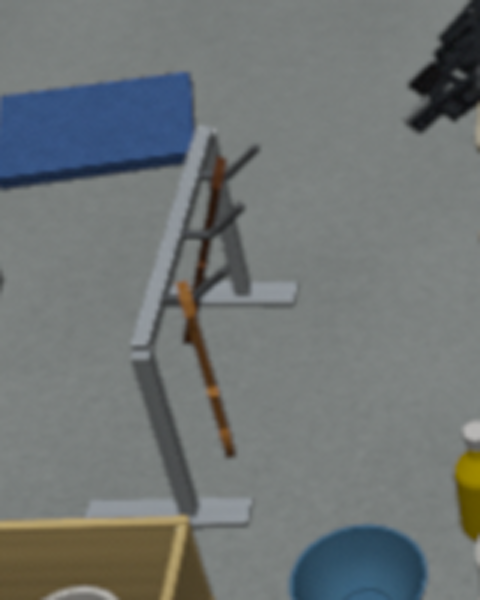

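View pics/t20.png

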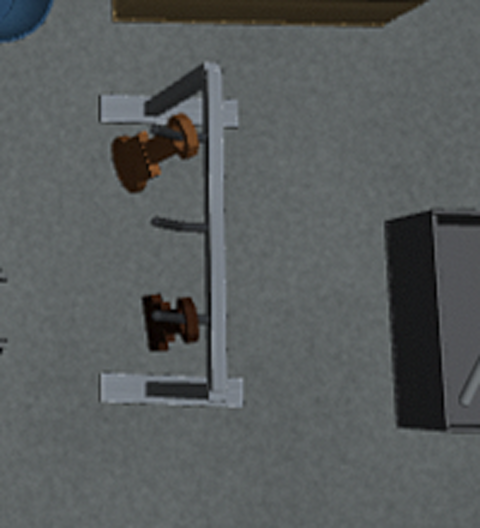

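Both hang and are swinging. I go back over the press, checking that it is empty, and use the time to let them settle.

```bash
python3 -m inch '[[[10,40,30,0.15,0,0],[30,80,50,0.3,0,0],[50,120,50,0.45,0,0],[70,170,50,0.6,0,0],[90,220,45,0.75,0,0],[110,270,45,0.79,0,0],[130,320,45,0.79,0,0],[150,375,45,0.79,0,0],[150,375,45,0.79,0,0]]]' 85; python3 -m inch '[[[0,0,0,0,0,0.18],[0,0,0,0,0,0.36],[0,0,0,0,0,0.54],[0,0,0,0,0,0.72],[0,0,0,0,0,0.9],[0,0,0,0,0,1.08],[0,0,0,0,0,1.26],[0,0,0,0,0,1.44],[0,0,0,0,0,1.44]]]';  python3 -m inch '[[[0,0,0,0,0,0.18],[0,0,0,0,0,0.36],[0,0,0,0,0,0.54],[0,0,0,0,0,0.72],[0,0,0,0,0,0.9],[0,0,0,0,0,1.08],[0,0,0,0,0,1.26],[0,0,0,0,0,1.33],[0,0,0,0,0,1.33]]]'; python3 -c "
from h import *
s=env.observe();print(s['qpos'].round(2),s['tcp_pos'].round(1))
p=wcam();save(p,'w21');a=spotter.landmark_of(p,'wheel_grip');print(a)
if a: print(onz(p,a[0]['centre'],200))
print(proj(p,(562.4,243.8,208)))
c=eyes.read_camera('scene');save(c,'s21')"
```

```text
time_s: 39.6
tcp_pos: [561.2, 243.9, 325.0]
orientation: [[-0.005, 1.0, -0.005], [1.0, 0.005, 0.004], [0.004, -0.005, -1.0]]
contact_force: [0.1, 0.6, -0.2]
width: 85.4
time_s: 40.72
tcp_pos: [561.2, 240.3, 328.2]
orientation: [[-0.991, 0.131, -0.006], [0.131, 0.991, -0.0], [0.006, -0.001, -1.0]]
contact_force: [-0.2, 0.1, -0.2]
width: 85.1
time_s: 41.85
tcp_pos: [561.1, 241.1, 328.9]
orientation: [[-0.365, -0.931, -0.002], [-0.931, 0.365, -0.005], [0.006, 0.0, -1.0]]
contact_force: [-0.5, 0.1, -0.3]
width: 85.0
[ 0.32  0.15  1.3  -0.    1.7  -2.44] [561.1 241.1 328.9]
[{'centre': [324.5, 235.0], 'confidence': 0.82}]
[562.05029373 244.74561432 200.        ]
[323.48992566 237.48913924]
```

View pics/w21.png

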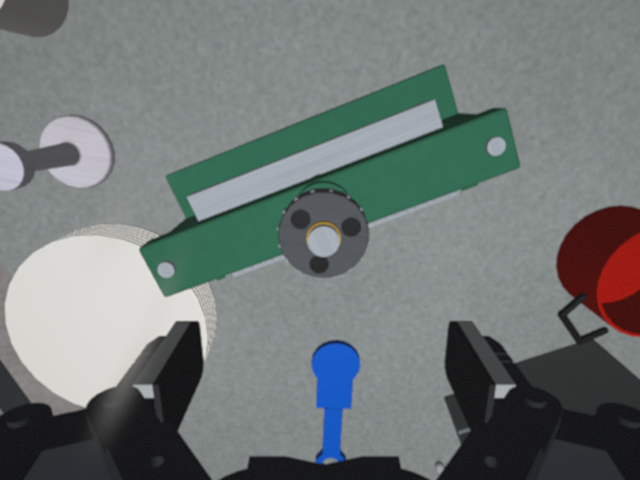

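View pics/s21.png

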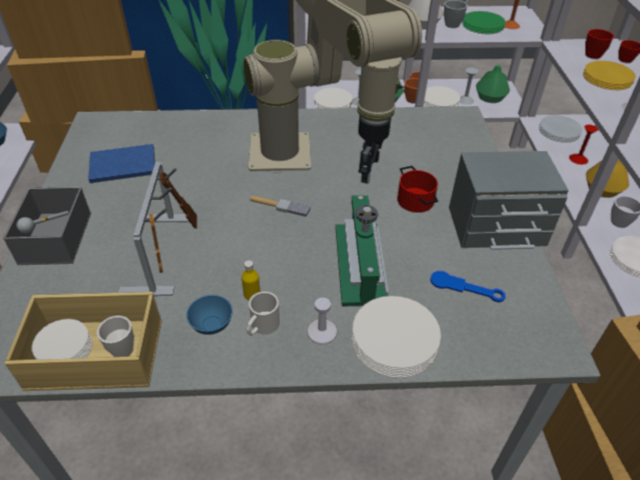

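The press is empty and nothing else has moved, but the boards are still swinging. I wait a while before winding.

```bash
W='[[[1,3,0,0,0,0],[1,3,0,0,0,0],[1,3,0,0,0,0],[1,3,0,0,0,0],[1,3,0,0,0,0],[1,3,0,0,0,0],[1,3,0,0,0,0],[1,3,0,0,0,0],[1,3,0,0,0,0],[1,3,0,0,0,0]]]'; true
python3 -m inch '[[[1,3,0,0,0,0],[1,3,0,0,0,0],[1,3,0,0,0,0],[1,3,0,0,0,0],[1,3,0,0,0,0],[1,3,0,0,0,0],[1,3,0,0,0,0],[1,3,0,0,0,0],[1,3,0,0,0,0],[1,3,0,0,0,0]]]'
for i in 1 2 3 4 5 6 7 8 9 10 11; do python3 -m inch '[[[0,0,0,0,0,0],[0,0,0,0,0,0],[0,0,0,0,0,0],[0,0,0,0,0,0],[0,0,0,0,0,0],[0,0,0,0,0,0],[0,0,0,0,0,0],[0,0,0,0,0,0],[0,0,0,0,0,0],[0,0,0,0,0,0]]]' >/dev/null; done
python3 -c "
from h import *
import time
s=env.observe();print(s['time_s'],s['tcp_pos'].round(1))
ims=[]
for i in range(4):
  c=eyes.read_camera('scene'); ims.append(cv2.resize(c['pixels'][140:290,110:220,::-1],None,fx=1.8,fy=1.8))
  for k in range(4): eyes.read_camera('top')
cv2.imwrite('pics/m22.png',np.hstack(ims))"
```

```text
time_s: 43.25
tcp_pos: [562.1, 245.0, 329.5]
orientation: [[-0.36, -0.933, -0.002], [-0.933, 0.36, -0.005], [0.005, -0.0, -1.0]]
contact_force: [-0.2, 0.0, -0.0]
width: 84.7
57.0 [562.1 245.  329.5]
```

View pics/m22.png

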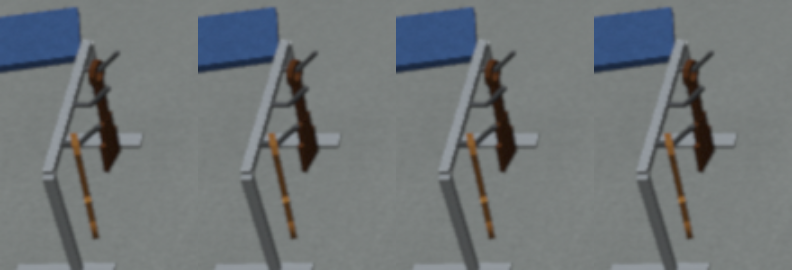

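The boards have settled and hang plumb, parallel to the posts. Now I wind the press down.

```bash
python3 -m inch '[[[0.3,-1.2,-50,0,0,0],[0.3,-1.2,-90,0,0,0],[0.3,-1.2,-120,0,0,0],[0.3,-1.2,-140,0,0,0],[0.3,-1.2,-150,0,0,0],[0.3,-1.2,-150,0,0,0]]]' 85 && python3 -m inch '[[[0,0,0,0,0,0],[0,0,0,0,0,0],[0,0,0,0,0,0],[0,0,0,0,0,0],[0,0,0,0,0,0]]]' 40; python3 -m inch '[[[0,0,-0.7,0,0,-0.17],[0,0,-1.3,0,0,-0.34],[0,0,-2,0,0,-0.51],[0,0,-2.6,0,0,-0.68],[0,0,-3.3,0,0,-0.85],[0,0,-3.9,0,0,-1.02],[0,0,-4.6,0,0,-1.19],[0,0,-5.2,0,0,-1.36],[0,0,-5.9,0,0,-1.53],[0,0,-6.5,0,0,-1.7]]]' 40;  python3 -c "
from h import *
s=env.observe();print(s['qpos'].round(2),s['torque'].round(2))"
```

```text
time_s: 58.75
tcp_pos: [562.5, 243.8, 179.6]
orientation: [[-0.36, -0.933, -0.002], [-0.933, 0.36, -0.005], [0.005, 0.0, -1.0]]
contact_force: [0.7, 0.1, 0.2]
width: 85.0
time_s: 59.38
tcp_pos: [562.8, 244.3, 181.7]
orientation: [[-0.36, -0.933, -0.0], [-0.933, 0.36, -0.003], [0.003, -0.001, -1.0]]
contact_force: [-4.5, 0.0, 6.1]
width: 58.3
time_s: 60.62
tcp_pos: [563.3, 243.1, 175.2]
orientation: [[-0.876, 0.483, -0.002], [0.483, 0.876, 0.002], [0.003, 0.001, -1.0]]
contact_force: [-3.1, -6.3, 6.5]
width: 58.2
[ 0.32  0.2   1.52  0.    1.43 -0.74] [-0.81  0.38  0.02]
```

```bash
python3 -m inch '[[[0,0,-0.7,0,0,-0.17],[0,0,-1.3,0,0,-0.34],[0,0,-2,0,0,-0.51],[0,0,-2.6,0,0,-0.68],[0,0,-3.3,0,0,-0.85],[0,0,-3.9,0,0,-1.02],[0,0,-4.6,0,0,-1.19],[0,0,-5.2,0,0,-1.36],[0,0,-5.9,0,0,-1.53],[0,0,-6.5,0,0,-1.7]]]' 40; python3 -m inch '[[[0,0,-0.7,0,0,-0.17],[0,0,-1.3,0,0,-0.34],[0,0,-2,0,0,-0.51],[0,0,-2.6,0,0,-0.68],[0,0,-3.3,0,0,-0.85],[0,0,-3.9,0,0,-1.02],[0,0,-4.6,0,0,-1.19],[0,0,-5.2,0,0,-1.36],[0,0,-5.7,0,0,-1.5],[0,0,-5.7,0,0,-1.5]]]' 40; python3 -m inch '[[[0,0,0,0,0,0],[0,0,0,0,0,0],[0,0,0,0,0,0],[0,0,0,0,0,0.18],[0,0,0,0,0,0.36],[0,0,0,0,0,0.54],[0,0,0,0,0,0.72],[0,0,0,0,0,0.9],[0,0,0,0,0,1.05],[0,0,0,0,0,1.05]]]' 85; python3 -m inch '[[[0,0,0,0,0,0],[0,0,0,0,0,0],[0,0,0,0,0,0],[0,0,0,0,0,0],[0,0,0,0,0,0]]]' 40;  python3 -m inch '[[[0,0,-0.7,0,0,-0.17],[0,0,-1.3,0,0,-0.34],[0,0,-2,0,0,-0.51],[0,0,-2.6,0,0,-0.68],[0,0,-2.9,0,0,-0.76],[0,0,-3.1,0,0,-0.81]]]' 40; python3 -c "
from h import *
s=env.observe();print(s['qpos'].round(2),s['torque'].round(2))"
```

```text
time_s: 61.88
tcp_pos: [562.0, 242.8, 168.6]
orientation: [[0.592, 0.806, 0.002], [0.806, -0.592, 0.002], [0.003, 0.001, -1.0]]
contact_force: [-10.3, -7.6, 11.4]
width: 58.3
time_s: 63.12
tcp_pos: [561.7, 244.0, 162.9]
orientation: [[0.848, -0.53, 0.003], [-0.53, -0.848, -0.003], [0.004, 0.0, -1.0]]
contact_force: [-10.7, -2.2, 10.2]
width: 58.2
time_s: 64.38
tcp_pos: [562.5, 243.8, 160.8]
orientation: [[0.881, 0.473, 0.005], [0.473, -0.881, 0.002], [0.005, 0.0, -1.0]]
contact_force: [0.1, -0.0, 0.2]
width: 84.6
time_s: 65.0
tcp_pos: [562.6, 243.6, 161.3]
orientation: [[0.881, 0.473, 0.005], [0.473, -0.881, 0.002], [0.005, 0.001, -1.0]]
contact_force: [-1.6, -2.8, 5.8]
width: 58.5
time_s: 65.75
tcp_pos: [562.6, 243.4, 158.2]
orientation: [[0.95, -0.314, 0.005], [-0.314, -0.95, -0.002], [0.006, 0.0, -1.0]]
contact_force: [-1.7, -3.4, 6.2]
width: 58.3
[ 0.33  0.2   1.54 -0.    1.39  2.22] [-0.85  0.39  0.04]
```

```bash
for i in 1 2 3; do python3 -m inch '[[[0,0,-0.2,0,0,-0.05],[0,0,-0.2,0,0,-0.05]]]' 40 | tail -2; python3 -c "
from h import *
s=env.observe();print(s['qpos'].round(3),s['torque'].round(2))"; done
```

```text
contact_force: [-2.1, -4.3, 6.2]
width: 58.3
[ 0.327  0.205  1.54  -0.004  1.392  2.266] [-0.82  0.36  0.05]
contact_force: [1.6, -7.1, 4.8]
width: 58.4
[ 0.327  0.205  1.54  -0.006  1.391  2.314] [-1.13 -0.25  1.81]
contact_force: [8.2, -8.0, 2.4]
width: 58.0
[ 0.326  0.206  1.539 -0.008  1.389  2.365] [-1.55 -1.23  1.62]
```

Fully down: the end stop is felt at 1.8 N m. Releasing, backing off upward and checking everything.

```bash
python3 -m inch '[[[0,0,0,0,0,0],[0,0,0,0,0,0],[0,0,0,0,0,0],[0,0,30,0,0,0],[0,0,80,0,0,0],[0,0,140,0,0,0],[-50,40,160,0,0,0],[-100,80,160,0,0,0],[-100,80,160,0,0,0]]]' 85; python3 -c "
from h import *
c=eyes.read_camera('scene');save(c,'s30');t=eyes.read_camera('top');save(t,'t30');save(c,'s30c',(110,130,220,300),3.5)
a=spotter.landmark_of(c,'wheel_grip');b=spotter.landmark_of(t,'wheel_grip');print(a,b,tri(t,b[0]['centre'],c,a[0]['centre']) if a and b else '')
save(c,'s30p',(300,180,410,310),4)"
```

```text
time_s: 67.62
tcp_pos: [459.7, 326.5, 318.1]
orientation: [[0.895, -0.446, 0.005], [-0.446, -0.895, -0.0], [0.005, -0.002, -1.0]]
contact_force: [0.2, -0.4, -0.4]
width: 84.9
[{'centre': [367.5, 221.2], 'confidence': 0.71}] [{'centre': [250.1, 245.8], 'confidence': 0.88}] (array([557.03257536, 245.63636663, 167.05069712]), np.float64(7.3401230117814755))
```

View pics/s30c.png

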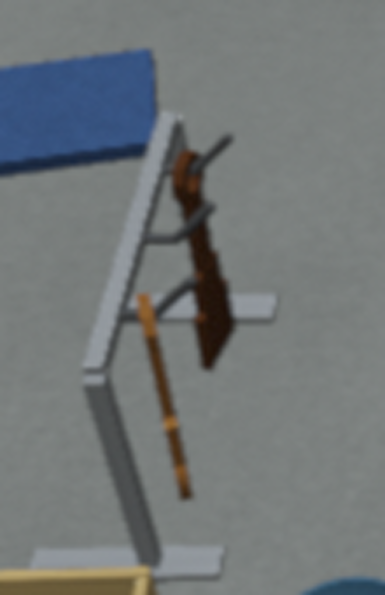

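View pics/t30.png

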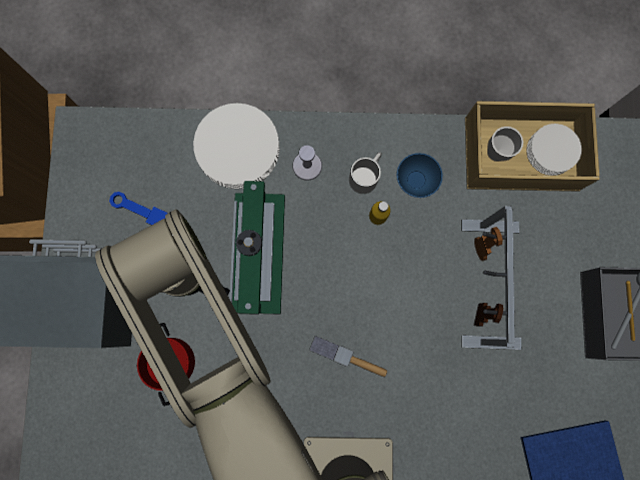

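View pics/s30p.png

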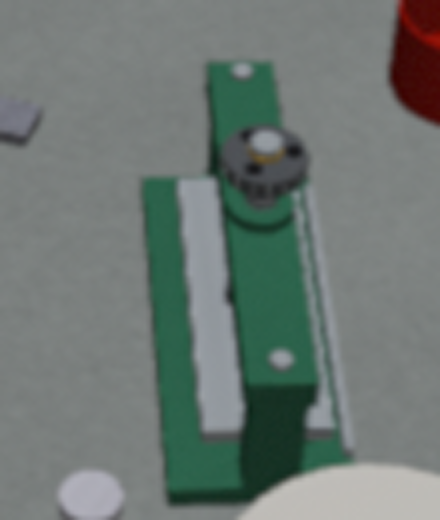

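```bash
python3 -c "
import cv2,numpy as np
a=cv2.imread('pics/top0.png')[222:262,228:268];t=cv2.imread('pics/t30.png')[222:262,228:268]
cv2.imwrite('pics/cmp.png',cv2.resize(np.hstack([a,t]),None,fx=9,fy=9,interpolation=cv2.INTER_CUBIC))
from h import *
# boards still?
ims=[]
for i in range(2):
  c=eyes.read_camera('scene');ims.append(c['pixels'][140:290,110:220].astype(int))
  for k in range(6): eyes.read_camera('top')
print(abs(ims[0]-ims[1]).max(),abs(ims[0]-ims[1]).mean())"
```

```text
9 0.46054545454545454
```

View pics/cmp.png

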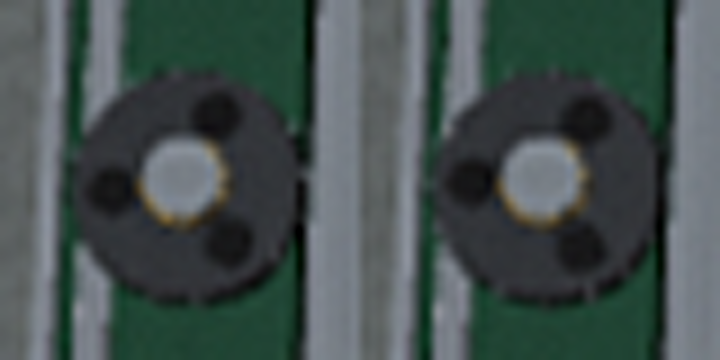

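The wheel sits about 0.1 rad further clockwise than at the start, so it is at its lower stop. Two frames of the rack 0.35 s apart show no motion. Handing in.

```bash
python3 -c "
from workcell import env
print(env.close_job(), env.observe()['time_s'])"
```

```text
the job is handed in; nothing more can be done
the job is handed in; nothing more can be done
```

The job is done and handed in at about 68 s of the 210 s allowed. I wound the press fully open and hung the orange board (board_b) on peg2 and the brown board (board_c) on peg0. Once both had stopped swinging, I wound the press fully down again. Only these two boards were there.

**Last checks**
- **Boards:** both hang plumb by their eyes and are at rest; two frames of the rack 0.35 s apart show no motion.
- **Press:** I felt the end stop at both ends, at 1.5 N m fully open and 1.8 N m fully down. The wheel ended about 0.1 rad past its starting angle, so it had not been quite at the lower stop to begin with.
- **Other wares:** the mug, bottle, bowl, candlestick and blue look-alike board show no movement in the final top view.

**What disagreed**
- The network's final estimate of the wheel centre was about 10 mm too low (167 mm, with a 7 mm ray mismatch). I went by the picture and the felt stop instead.
- The brown board sat about 7 mm further into the press than first measured. I don't know why; I re-measured it before gripping.

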